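# Set out the sneaker paints in reverse order

### The job

Move the four paint bottles from the plywood stock stand to the white painting stand, one bottle standing upright in each cell, in the reverse order: the painter works from right to left, so the bottle that was leftmost in the stock stand goes into the rightmost cell of the white stand, and so on along the row. The colour swatches on the stock stand show where each bottle stood. Do not tip any bottle over, and leave the brush jar and the marker box where they are.

Things in the scene. Friction and masses are not known exactly. Their poses are not given: they have to be found in the camera images.
- stock_stand: Fixed plywood stand, 104 (x) by 312 (y) mm, 18 mm high: four 52 x 52 mm cells in a row along its y, at y = -112.5, -37.5, 37.5, 112.5 mm, x = 0, cell floors 6 mm above the table. A ledge on its -x side (to the robot) carries the swatches. Origin on the table under the row's middle; x away from the robot, y to the robot's left, within 10 degrees.
- paint_stand: Fixed white stand, black cell floors, empty at first: 72 (x) by 312 (y) mm, 18 mm high, four 52 x 52 mm cells at y = -112.5, -37.5, 37.5, 112.5 mm, x = 0, floors 6 mm above the table. Origin on the table under the row's middle; x away from the robot, y to its left, within 10 degrees. May be the nearer or the farther stand; the rows' middles are 170 mm or more apart.
- bottle_orange_mid (a point): Centre, half-way up, of the orange paint bottle: upright, 34 mm in diameter up to 60 mm above its foot, then a cap of the same colour and nozzle (at most 21 mm in diameter) to 96 mm. The point is 48 mm above the foot, on the thick body; z points up the nozzle. Loose, about 65 to 110 g; starts upright in a stock stand cell (foot 6 mm above the table), neighbours 75 mm apart.
- bottle_yellow_mid (a point): Centre, half-way up, of the yellow paint bottle: upright, 34 mm in diameter up to 60 mm above its foot, then a cap of the same colour and nozzle (at most 21 mm in diameter) to 96 mm. The point is 48 mm above the foot, on the thick body; z points up the nozzle. Loose, about 65 to 110 g; starts upright in a stock stand cell (foot 6 mm above the table), neighbours 75 mm apart.
- bottle_blue_mid (a point): Centre, half-way up, of the blue paint bottle: upright, 34 mm in diameter up to 60 mm above its foot, then a cap of the same colour and nozzle (at most 21 mm in diameter) to 96 mm. The point is 48 mm above the foot, on the thick body; z points up the nozzle. Loose, about 65 to 110 g; starts upright in a stock stand cell (foot 6 mm above the table), neighbours 75 mm apart.
- bottle_green_mid (a point): Centre, half-way up, of the green paint bottle: upright, 34 mm in diameter up to 60 mm above its foot, then a cap of the same colour and nozzle (at most 21 mm in diameter) to 96 mm. The point is 48 mm above the foot, on the thick body; z points up the nozzle. Loose, about 65 to 110 g; starts upright in a stock stand cell (foot 6 mm above the table), neighbours 75 mm apart.
- swatch_orange: Orange colour swatch, a fixed flat tile 26 x 50 x 2 mm on the stock stand's ledge, 48 mm to the -x side of the cell in which the orange bottle starts. It stays and shows where that bottle came from. Origin at the centre of its underside, axes as the stock stand.
- swatch_yellow: Yellow colour swatch, a fixed flat tile 26 x 50 x 2 mm on the stock stand's ledge, 48 mm to the -x side of the cell in which the yellow bottle starts. It stays and shows where that bottle came from. Origin at the centre of its underside, axes as the stock stand.
- swatch_blue: Blue colour swatch, a fixed flat tile 26 x 50 x 2 mm on the stock stand's ledge, 48 mm to the -x side of the cell in which the blue bottle starts. It stays and shows where that bottle came from. Origin at the centre of its underside, axes as the stock stand.
- swatch_green: Green colour swatch, a fixed flat tile 26 x 50 x 2 mm on the stock stand's ledge, 48 mm to the -x side of the cell in which the green bottle starts. It stays and shows where that bottle came from. Origin at the centre of its underside, axes as the stock stand.
- brush_jar: Bystander: glass jar of brushes, 72 mm in diameter, 178 mm tall over the brushes, loose, to the robot's left of the stands. Origin under its centre.
- marker_box: Bystander: flat black box of coloured markers, 150 x 100 x 23 mm, loose, to the robot's right of the stands. Origin under its centre.
Mind the look-alikes: they are no part of the job. Leave any pink look-alike of the part that bears bottle_orange_mid alone.

How it is judged:
At the end, for the whole second after the job is handed in: Each bottle stands upright (within 7 degrees) on the floor of its own cell of the white stand (within 13 mm of the cell's centre along each axis, height within 5 mm), at rest, with the row's order reversed against the swatches on the stock stand (((y of swatch_orange in the frame of stock_stand between -0.1325 and -0.0925 m and y of bottle_orange_mid in the frame of paint_stand between 0.0995 and 0.1255 m) or (y of swatch_orange in the frame of stock_stand between -0.0575 and -0.0175 m and y of bottle_orange_mid in the frame of paint_stand between 0.0245 and 0.0505 m) or (y of swatch_orange in the frame of stock_stand between 0.0175 and 0.0575 m and y of bottle_orange_mid in the frame of paint_stand between -0.0505 and -0.0245 m) or (y of swatch_orange in the frame of stock_stand between 0.0925 and 0.1325 m and y of bottle_orange_mid in the frame of paint_stand between -0.1255 and -0.0995 m)) and x of bottle_orange_mid in the frame of paint_stand between -0.013 and 0.013 m and z of bottle_orange_mid in the frame of paint_stand between 0.049 and 0.059 m and angle between each of bottle_orange_mid, bottle_yellow_mid, bottle_blue_mid, bottle_green_mid's own z axis and vertical below 0.12 rad and linear speed of each of bottle_orange, bottle_yellow, bottle_blue, bottle_green below 0.02 m/s and ((y of swatch_yellow in the frame of stock_stand between -0.1325 and -0.0925 m and y of bottle_yellow_mid in the frame of paint_stand between 0.0995 and 0.1255 m) or (y of swatch_yellow in the frame of stock_stand between -0.0575 and -0.0175 m and y of bottle_yellow_mid in the frame of paint_stand between 0.0245 and 0.0505 m) or (y of swatch_yellow in the frame of stock_stand between 0.0175 and 0.0575 m and y of bottle_yellow_mid in the frame of paint_stand between -0.0505 and -0.0245 m) or (y of swatch_yellow in the frame of stock_stand between 0.0925 and 0.1325 m and y of bottle_yellow_mid in the frame of paint_stand between -0.1255 and -0.0995 m)) and x of bottle_yellow_mid in the frame of paint_stand between -0.013 and 0.013 m and z of bottle_yellow_mid in the frame of paint_stand between 0.049 and 0.059 m and ((y of swatch_blue in the frame of stock_stand between -0.1325 and -0.0925 m and y of bottle_blue_mid in the frame of paint_stand between 0.0995 and 0.1255 m) or (y of swatch_blue in the frame of stock_stand between -0.0575 and -0.0175 m and y of bottle_blue_mid in the frame of paint_stand between 0.0245 and 0.0505 m) or (y of swatch_blue in the frame of stock_stand between 0.0175 and 0.0575 m and y of bottle_blue_mid in the frame of paint_stand between -0.0505 and -0.0245 m) or (y of swatch_blue in the frame of stock_stand between 0.0925 and 0.1325 m and y of bottle_blue_mid in the frame of paint_stand between -0.1255 and -0.0995 m)) and x of bottle_blue_mid in the frame of paint_stand between -0.013 and 0.013 m and z of bottle_blue_mid in the frame of paint_stand between 0.049 and 0.059 m and ((y of swatch_green in the frame of stock_stand between -0.1325 and -0.0925 m and y of bottle_green_mid in the frame of paint_stand between 0.0995 and 0.1255 m) or (y of swatch_green in the frame of stock_stand between -0.0575 and -0.0175 m and y of bottle_green_mid in the frame of paint_stand between 0.0245 and 0.0505 m) or (y of swatch_green in the frame of stock_stand between 0.0175 and 0.0575 m and y of bottle_green_mid in the frame of paint_stand between -0.0505 and -0.0245 m) or (y of swatch_green in the frame of stock_stand between 0.0925 and 0.1325 m and y of bottle_green_mid in the frame of paint_stand between -0.1255 and -0.0995 m)) and x of bottle_green_mid in the frame of paint_stand between -0.013 and 0.013 m and z of bottle_green_mid in the frame of paint_stand between 0.049 and 0.059 m); the robot touches nothing.
It fails at once if a paint bottle is tipped over (more than 40 degrees) (angle between any of bottle_orange_mid, bottle_yellow_mid, bottle_blue_mid, bottle_green_mid's own z axis and vertical above 0.7 rad).
It fails at once if the brush jar is pushed more than 25 mm (distance of brush_jar from where it was at the start of the episode above 0.025 m).
It fails at once if the marker box is pushed more than 25 mm (distance of marker_box from where it was at the start of the episode above 0.025 m).
It also fails if it takes over 112 s, if anything falls off the work surface, if the arm or the gripper's body presses on something with over 40 N, if the wrist force passes 120 N, or if a joint passes its speed limit or range.

### The arm

A 6-joint arm with a two-finger parallel gripper is mounted at the origin on the work surface. World frame = base frame: x ahead of the robot, y to its left, z up, the work surface at z = 0. Lengths are in m, angles in rad, forces in N, time in s.
With the tool pointing down it reaches from about 0.3 to 0.875 m from the base axis. Payload 6.4 kg.
Tool frame: the origin (TCP) lies at the very end of the fingers, on their centre line; the grasp point (between the pads) lies 19 mm behind it (ctrl.tcp_to_grasp is the distance from the TCP to the grasp point, in m); z points along the fingers, y is the direction in which the jaws open and shut (so a half turn about z gives the same grasp; the last joint's range is limited). The gripper opens to 85 mm and grips with 20 to 120 N. Pads are 22 mm wide; open, the fingers measure 114 mm over their backs; the gripper's body (76 mm by 85 mm) begins 54 mm behind the grasp point. The pads swing forward as they close: fully open they stand 13 mm farther back than shut.
Start: joints at [-1.404, 0.181, 1.607, -0, 1.354, -0.206], TCP at [0.209, -0.536, 0.231] pointing down, gripper open.
Joint ranges: [-2.99, 2.99], [-0.89, 2.07], [0.3, 2.58], [-1.14, 4.28], [0, 2.63], [-3.12, 3.12]. Speed limits (rad/s): [2.57, 2.57, 3.01, 3.14, 3.14, 3.14].

### API

Orientations are given as a unit quaternion [w, x, y, z].
In Python, from bench import ctrl gives the robot as it stands. The module is installed in compiled form; this text tells all that it offers.
- The arm moves only by the tool drive_tool, never from a script. Its argument "deltas" is a list of rows, each an object with "slide": the shift along the tool's x, y, z as a fraction of full scale, a list of three; "delta_rot": the turn, a rotation vector about the tool's x, y, z as a fraction of full scale, a list of three; "hand": the opening, from 0 (shut) to 1 (fully open). In form: [{"slide": [tx, ty, tz], "delta_rot": [wx, wy, wz], "hand": hand}, ...]. A call has exactly 5 rows; each row shifts and turns the commanded pose from where the row before left it, along the tool's axes as they then stand; what a row does not reach is not made up. Full scale, the value 1, is 50 mm for a shift and 180 degrees for a turn. A row lasts 1/8 s, in which the tool goes at most 62.5 mm and 10.7 degrees, less where a joint would pass 70% of its speed; a pose out of reach is approached as far as the arm can. A call with a number of a shift or a turn outside -1 to 1 is refused whole. A call with a gripper value outside its range is refused whole. The fingers move at their own pace and stop on an object; the grip force is fixed at half the most. Time passes only in rows, so rows that do not move let the fingers close, or fill a call up. It gives the time, the measured TCP pose, the force and the opening at its end, in the units of the state.
- ctrl.get_obs(): the state, without advancing time (a new reading comes with each control period).
- ctrl.camera(name): name is "scene" or "side" or "wrist"; returns a dict with "frame" (384x512x3 uint8, red, green, blue), "mtx" (3x3 intrinsics, pixels), "R" (3x3) and "t" (3): a world point X has camera coordinates R X + t. Camera axes: x right, y down, z forward; pixel columns grow to the right and rows downward; lengths in m; the calibration is good to about 2 mm. A picture is of the moment at which its call begins. There is no depth.
- ctrl.hand_in(): hands the job in, once; it reports no verdict.
The state is a dict: "time_s": time; "q": joint angles; "dq": joint speeds; "joint_efforts": joint torques, N m; "eef_pos": TCP position; "eef_rot": TCP orientation; "wrist_force": force on the tool from outside, world axes, zero at the start; "torque": the same for the moment, N m; "opening": opening from 0.0 (shut) to 1.0 (fully open).
Only numpy, scipy, OpenCV 4.12 (cv2) and the standard library are available. Lean on these libraries where they do the work, as an engineer would, in place of code of your own. Each camera call takes 0.05 s, during which the arm holds its last target.

## Working session

There is one attempt and no reset: what is moved stays moved. The work goes in short steps, Python scripts to look and compute and a tool call to move; the robot and the scene stay as the last step left them, time stands still between calls to the robot, and variables do not carry over. Pictures are saved under pics/ and viewed, and the job is handed in when it is done.

Besides the shell and the picture viewer there is one more tool, called after "Request:" as name(argument=value, ...), one argument or row to a line, values as JSON. drive_tool: Moves the arm, as the interface text tells. Its arguments: {"type":"object","properties":{"deltas":{"type":"array","items":{"type":"object","properties":{"slide":{"type":"array","items":{"type":"number"}},"delta_rot":{"type":"array","items":{"type":"number"}},"hand":{"type":"number"}}}}},"required":["deltas"]}

```bash
mkdir -p pics
python3 - <<'E'
from bench import ctrl
import cv2
o=ctrl.get_obs();print(o)
print(ctrl.tcp_to_grasp)
for n in["scene","side","wrist"]:
    c=ctrl.camera(n);cv2.imwrite(f"pics/{n}0.png",c["frame"][:,:,::-1]);print(n,c["mtx"].round(1).tolist(),c["R"].round(3).tolist(),c["t"].round(3).tolist())
E
```

```text
{'time_s': 0.0, 'q': array([-1.40429376e+00,  1.81524272e-01,  1.60800209e+00, -2.19626661e-05,
        1.35377364e+00, -2.06290942e-01]), 'dq': array([ 0.00011946, -0.00103825, -0.00046494,  0.0001653 , -0.00070219,
        0.00038174]), 'joint_efforts': array([-3.57922709e-04, -4.44878340e+01, -3.51336980e+01, -3.16491769e-04,
        9.06698930e-03,  4.28257323e-06]), 'eef_pos': array([ 0.20934859, -0.53495404,  0.23039643]), 'eef_rot': array([-8.53718616e-04,  9.82677566e-01,  1.85321537e-01,  6.26243886e-06]), 'wrist_force': array([-0.43079689,  0.05063605, -0.17609009]), 'torque': array([ 0.01685272,  0.01845097, -0.00337758]), 'opening': 0.9991383455050603}
0.0187
scene [[456.5, 0.0, 259.0], [0.0, 456.5, 197.2], [0.0, 0.0, 1.0]] [[0.177, 0.984, 0.008], [0.813, -0.142, -0.565], [-0.555, 0.106, -0.825]] [-0.08, -0.455, 1.606]
side [[487.1, 0.0, 254.0], [0.0, 487.1, 198.2], [0.0, 0.0, 1.0]] [[-0.952, -0.305, 0.001], [-0.222, 0.692, -0.687], [0.209, -0.655, -0.726]] [0.567, 0.197, 1.344]
wrist [[270.1, 0.0, 255.4], [0.0, 270.1, 192.1], [0.0, 0.0, 1.0]] [[0.364, -0.931, -0.001], [-0.89, -0.348, 0.295], [-0.275, -0.106, -0.956]] [-0.573, -0.039, 0.379]
```

View pics/scene0.png

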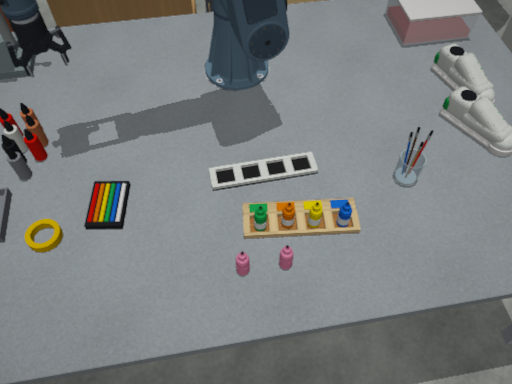

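View pics/side0.png

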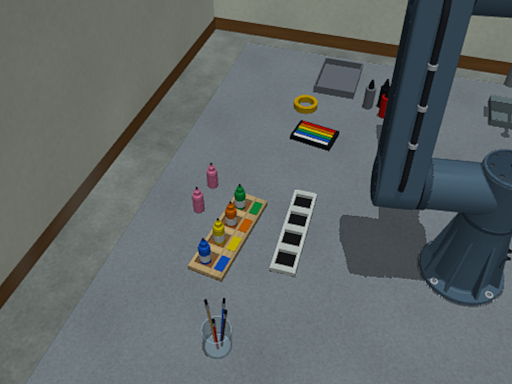

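View pics/wrist0.png

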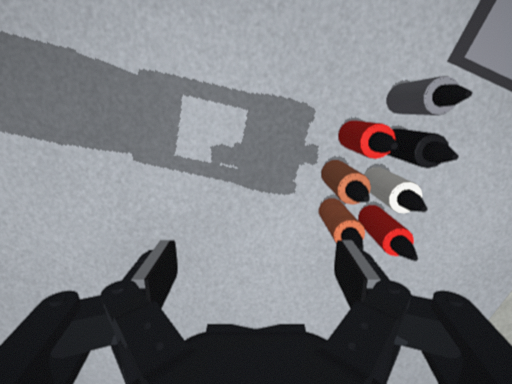

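The scene camera faces the robot, so right in the image is +y (robot's left). It shows, left to right, green (260,217), orange (288,214), yellow (316,213) and blue (344,212). The pink look-alikes are at (242,263) and (286,257), the red and orange markers are at the far left, and the white stand is at about (264,170), nearer the robot. Next I'll measure and check a close crop.

```bash
cat > h.py <<'E'
from bench import ctrl
import cv2, numpy as np
from scipy.spatial.transform import Rotation as Rn
def ray(c,uv,z):
    uv=np.atleast_2d(uv).astype(float)
    d=np.c_[uv,np.ones(len(uv))]@np.linalg.inv(c["mtx"]).T@c["R"]
    o=-c["R"].T@c["t"]
    return o+d*((z-o[2])/d[:,2])[:,None]
def tri(c1,p1,c2,p2):
    P=[c["mtx"]@np.c_[c["R"],c["t"]] for c in(c1,c2)]
    X=cv2.triangulatePoints(P[0],P[1],np.array(p1,float).reshape(2,1),np.array(p2,float).reshape(2,1))
    return (X[:3]/X[3]).ravel()
def proj(c,X):
    p=c["mtx"]@(c["R"]@np.array(X,float)+c["t"]);return p[:2]/p[2]
HUE={"orange":(8,17),"yellow":(24,33),"blue":(105,125),"green":(50,85)}
def pose():
    o=ctrl.get_obs();q=o["eef_rot"];R=Rn.from_quat([q[1],q[2],q[3],q[0]]);return o,o["eef_pos"],R
E
python3 - <<'E'
from h import *
for n,(x0,y0,x1,y1) in {"scene":(190,140,380,280),"side":(170,160,340,290)}.items():
    c=ctrl.camera(n);f=c["frame"];np.save("pics/"+n+".npy",f)
    cv2.imwrite(f"pics/{n}crop.png",cv2.resize(f[y0:y1,x0:x1,::-1],None,fx=4,fy=4,interpolation=cv2.INTER_CUBIC))
    hsv=cv2.cvtColor(f,cv2.COLOR_RGB2HSV)
    for k,(a,b) in HUE.items():
        m=cv2.inRange(hsv,(a,190 if k!="green" else 120,70),(b,255,255));m[:y0]=0;m[y1:]=0;m[:,:x0]=0;m[:,x1:]=0
        N,l,s,ce=cv2.connectedComponentsWithStats(m)
        for i in range(1,N):
            if s[i,4]>15:print(n,k,s[i].tolist(),ce[i].round(1))
    # black cells
    m=cv2.inRange(f,(0,0,0),(45,45,45));m[:y0]=0;m[y1:]=0;m[:,:x0]=0;m[:,x1:]=0
    N,l,s,ce=cv2.connectedComponentsWithStats(m)
    for i in range(1,N):
        if s[i,4]>60:
            print(n,"black",s[i].tolist(),ce[i].round(1),ray(c,ce[i],.006).round(4))
    m=cv2.inRange(f,(195,195,190),(255,255,255));m[:y0]=0;m[y1:]=0;m[:,:x0]=0;m[:,x1:]=0
    m[l>0]=0
    cs,_=cv2.findContours(m,cv2.RETR_EXTERNAL,cv2.CHAIN_APPROX_SIMPLE)
    cc=max(cs,key=cv2.contourArea);b=cv2.boxPoints(cv2.minAreaRect(cc));X=ray(c,b,.018)
    print(n,"white box",b.tolist(),X.round(4).tolist(),X.mean(0),np.linalg.norm(X-np.roll(X,1,0),axis=1))
E
```

```text
scene orange [277, 202, 18, 18, 231] [286.4 209.7]
scene orange [282, 225, 10, 3, 17] [286.6 226.2]
scene yellow [304, 201, 18, 19, 252] [313.7 208.7]
scene blue [331, 200, 21, 19, 239] [342.3 208. ]
scene green [250, 204, 17, 20, 255] [258.9 212.1]
scene black [292, 158, 17, 12, 149] [300.1 163.5] [[0.4625 0.1227 0.006 ]]
scene black [267, 162, 18, 12, 155] [275.4 167.5] [[0.4647 0.0473 0.006 ]]
scene black [242, 166, 18, 12, 162] [250.3 171.5] [[ 0.467  -0.0283  0.006 ]]
scene black [217, 170, 17, 13, 171] [224.9 175.7] [[ 0.4694 -0.1036  0.006 ]]
scene white box [[209.48756408691406, 167.83987426757812], [313.4035949707031, 150.98861694335938], [316.363037109375, 169.23843383789062], [212.44699096679688, 186.08969116210938]] [[0.4423, -0.1446, 0.018], [0.4319, 0.1697, 0.018], [0.5007, 0.1613, 0.018], [0.5089, -0.1441, 0.018]] [0.47095906 0.01055864 0.018     ] [0.06664851 0.31447049 0.06935443 0.30545091]
side orange [225, 204, 11, 15, 132] [230.4 211.2]
side orange [238, 219, 14, 13, 106] [244.9 224.8]
side orange [225, 223, 13, 5, 19] [231.5 225.4]
side yellow [213, 220, 11, 16, 141] [218.1 228.3]
side yellow [227, 237, 15, 14, 123] [233.6 243.3]
side blue [198, 240, 12, 16, 145] [203.6 248.2]
side blue [215, 256, 15, 15, 117] [221.6 262.9]
side green [235, 186, 10, 15, 102] [239.5 193. ]
side green [249, 202, 13, 13, 97] [255.3 207.8]
side black [294, 197, 18, 11, 136] [302.6 201.8] [[ 0.4733 -0.1113  0.006 ]]
side black [288, 214, 19, 12, 154] [297.1 219.4] [[ 0.4715 -0.0358  0.006 ]]
side black [282, 232, 19, 14, 178] [291.4 238.3] [[0.4694 0.0394 0.006 ]]
side black [276, 252, 20, 15, 203] [285.3 258.6] [[0.4673 0.1149 0.006 ]]
side white box [[301.0, 241.0], [301.0, 241.0], [301.0, 241.0], [301.0, 241.0]] [[0.4391, 0.0502, 0.018], [0.4391, 0.0502, 0.018], [0.4391, 0.0502, 0.018], [0.4391, 0.0502, 0.018]] [0.43910929 0.05018397 0.018     ] [0. 0. 0. 0.]
```

View pics/scenecrop.png

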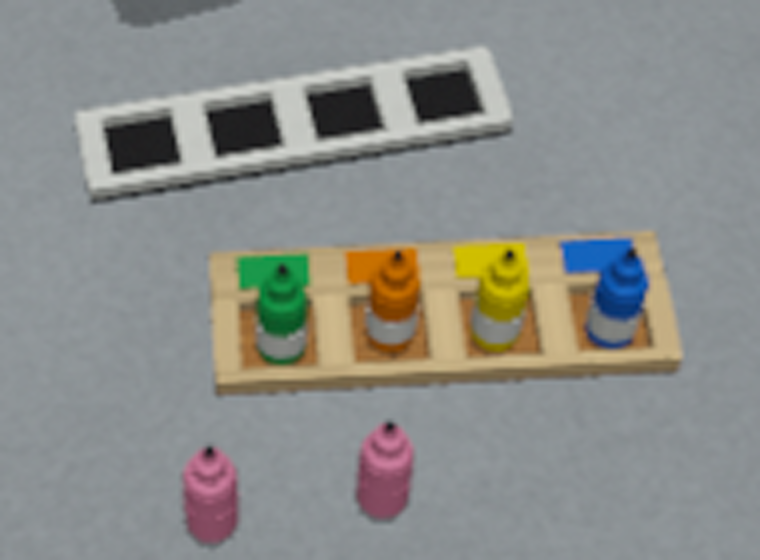

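View pics/sidecrop.png

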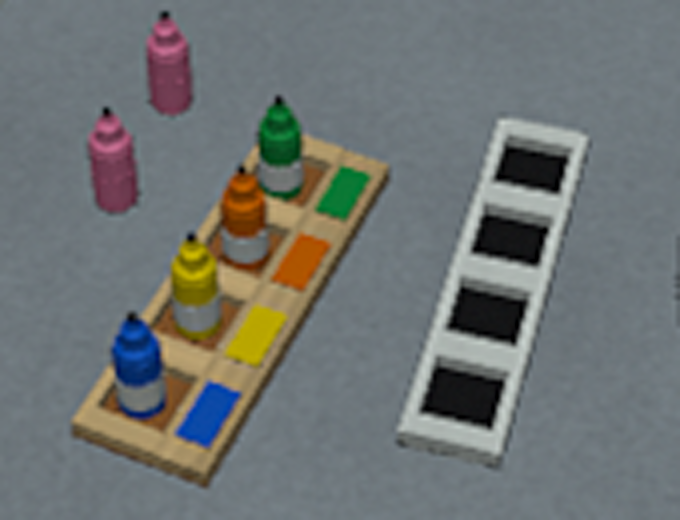

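Run:
```python
from h import *
S=ctrl.camera("scene");D=ctrl.camera("side")
a=[[300.1,163.5],[275.4,167.5],[250.3,171.5],[224.9,175.7]];b=[[285.3,258.6],[291.4,238.3],[297.1,219.4],[302.6,201.8]]
A=ray(S,a,.012);B=ray(D,b,.012);print("cells",A.round(4).tolist(),B.round(4).tolist())
M=(A+B)/2;print("center",M.mean(0),"yaw",np.degrees(np.arctan2(-(M[0]-M[3])[0],(M[0]-M[3])[1])),np.linalg.norm(M[0]-M[3]))
sw={"orange":[244.9,224.8],"yellow":[233.6,243.3],"blue":[221.6,262.9],"green":[255.3,207.8]}
for k,v in sw.items():print("sw",k,ray(D,v,.020).round(4))
def dark(c,box):
    f=c["frame"].astype(float);x0,y0,x1,y1=box;g=f[y0:y1,x0:x1].max(2);w=np.clip(80-g,0,None);yy,xx=np.mgrid[y0:y1,x0:x1]
    return np.array([(w*xx).sum()/w.sum(),(w*yy).sum()/w.sum()])
sb=dict(green=(256,203,266,211),orange=(285,200,295,207),yellow=(312,199,322,207),blue=(342,199,353,207))
db=dict(green=(235,181,245,189),orange=(225,199,235,206),yellow=(212,216,223,222),blue=(198,235,208,242))
for k in sb:
    p=dark(S,sb[k]);q=dark(D,db[k]);print(k,p.round(1),q.round(1),tri(S,p,D,q).round(4),ray(S,p,.1)[0].round(4),ray(D,q,.1)[0].round(4))
```

```text
cells [[0.4672, 0.121, 0.012], [0.4694, 0.0461, 0.012], [0.4714, -0.029, 0.012], [0.4739, -0.104, 0.012]] [[0.4664, 0.1193, 0.012], [0.4686, 0.0443, 0.012], [0.4707, -0.0307, 0.012], [0.4723, -0.1056, 0.012]]
center [0.46998108 0.00765069 0.012     ] yaw 1.6020003905011464 0.2250140945689225
sw orange [[0.6101 0.0433 0.02  ]]
sw yellow [[0.6189 0.1182 0.02  ]]
sw blue [[0.6276 0.1923 0.02  ]]
sw green [[ 0.6015 -0.0303  0.02  ]]
green [260.2 207.2] [239.2 184.9] [ 0.653  -0.0341  0.0981] [ 0.655  -0.0339  0.1   ] [ 0.652  -0.0329  0.1   ]
orange [289.  203.5] [229.9 202.1] [0.6554 0.0402 0.0991] [0.6566 0.0404 0.1   ] [0.6548 0.0404 0.1   ]
yellow [317.  203.2] [217.4 219. ] [0.6669 0.1107 0.0993] [0.668 0.111 0.1  ] [0.6662 0.1107 0.1   ]
blue [347.5 203. ] [202.5 238.8] [0.6799 0.1878 0.0993] [0.6809 0.1879 0.1   ] [0.6792 0.1878 0.1   ]
```

Both views agree to about 2 mm: row spacing is 75 mm and the bottle tips are at z of about 0.10 m. Candidates in the scene image:
- Orange bottle (288,214): in the stock stand, with a label and a matching swatch.
- Pink look-alikes (242,263) and (286,257): out on the table, to be left alone.
- Markers at (25–40,130): also not part of the job.

The crop confirms the choice. The order from the robot's left is blue, yellow, orange, green, so blue goes to the rightmost white cell. I'll turn the jaws along x first.

Request:
drive_tool(
  deltas=[
    {"slide":[0,0,0],"delta_rot":[0,0,-0.057],"hand":1},
    {"slide":[0,0,0],"delta_rot":[0,0,-0.057],"hand":1},
    {"slide":[0,0,0],"delta_rot":[0,0,-0.057],"hand":1},
    {"slide":[0,0,0],"delta_rot":[0,0,-0.057],"hand":1},
    {"slide":[0,0,0],"delta_rot":[0,0,-0.057],"hand":1},
  ],
)

```text
time_s: 0.98
eef_pos: [0.2095, -0.5355, 0.2313]
eef_rot: [-0.0, 0.804, 0.595, 0.0]
wrist_force: [0.2, 0.1, 0.1]
opening: 1.003
```

```bash
cat >> h.py <<'E'
def go(x,y,z,yaw):
    "yaw deg: wanted world angle of tool y. prints rot left and slides in units after the rotation"
    o,p,R=pose();ty=R.as_matrix()[:,1];a=np.degrees(np.arctan2(ty[1],ty[0]))
    rz=-(yaw-a)/180; tilt=np.degrees(np.arccos(-R.as_matrix()[2,2]))
    c,s=np.cos(np.radians(a)),np.sin(np.radians(a)); d=np.array([x,y,z])-p
    sl=np.array([-s*d[0]+c*d[1], c*d[0]+s*d[1], -d[2]])/.05
    print("t %.2f p %s yaw %.2f tilt %.2f rz %.4f slide(now axes) %s F %s open %.3f"%(o["time_s"],p.round(4),a,tilt,rz,sl.round(3),o["wrist_force"].round(1),o["opening"]))
E
python3 -c "
from h import *
go(.6795,.1878,.2,-6.7)"
```

```text
t 0.97 p [ 0.2095 -0.5355  0.2313] yaw -17.00 tilt 0.00 rz -0.0572 slide(now axes) [16.583  4.76   0.626] F [0.2 0.1 0.1] open 1.003
```

Request:
drive_tool(
  deltas=[
    {"slide":[0,0,0],"delta_rot":[0,0,-0.0572],"hand":1},
    {"slide":[0.8,0.4,0],"delta_rot":[0,0,0],"hand":1},
    {"slide":[0.8,0.4,0],"delta_rot":[0,0,0],"hand":1},
    {"slide":[0.8,0.4,0],"delta_rot":[0,0,0],"hand":1},
    {"slide":[0.8,0.4,0],"delta_rot":[0,0,0],"hand":1},
  ],
)

```text
time_s: 1.6
eef_pos: [0.3091, -0.3853, 0.2314]
eef_rot: [0.0, 0.749, 0.662, 0.0]
wrist_force: [-0.5, -1.3, 0.4]
opening: 1.002
```

Request:
drive_tool(
  deltas=[
    {"slide":[0.8,0.4,0],"delta_rot":[0,0,0],"hand":1},
    {"slide":[0.8,0.4,0],"delta_rot":[0,0,0],"hand":1},
    {"slide":[0.8,0.4,0],"delta_rot":[0,0,0],"hand":1},
    {"slide":[0.8,0.4,0],"delta_rot":[0,0,0],"hand":1},
    {"slide":[0.8,0.4,0],"delta_rot":[0,0,0],"hand":1},
  ],
)

```text
time_s: 2.22
eef_pos: [0.4329, -0.1991, 0.2315]
eef_rot: [0.0, 0.749, 0.662, 0.0]
wrist_force: [1.0, -1.1, 0.6]
opening: 1.0
```

Request:
drive_tool(
  deltas=[
    {"slide":[0.8,0.4,0],"delta_rot":[0,0,0],"hand":1},
    {"slide":[0.8,0.4,0],"delta_rot":[0,0,0],"hand":1},
    {"slide":[0.8,0.4,0],"delta_rot":[0,0,0],"hand":1},
    {"slide":[0.8,0.4,0],"delta_rot":[0,0,0],"hand":1},
    {"slide":[0.8,0.4,0],"delta_rot":[0,0,0],"hand":1},
  ],
)

```text
time_s: 2.85
eef_pos: [0.5568, -0.0127, 0.2314]
eef_rot: [0.0, 0.749, 0.662, 0.0]
wrist_force: [-0.6, -0.9, -0.1]
opening: 0.999
```

```bash
python3 -c "
from h import *
go(.6795,.1878,.15,-6.7)
c=ctrl.camera('wrist');cv2.imwrite('pics/w1.png',c['frame'][:,:,::-1])
for n,X in dict(b=(.6795,.1878,.1),y=(.667,.1108,.1),o=(.6555,.0403,.1),g=(.653,-.0335,.1)).items(): print(n,proj(c,X).round(1))
"
```

```text
t 2.85 p [ 0.5568 -0.0127  0.2314] yaw -7.04 tilt 0.02 rz -0.0019 slide(now axes) [4.281 1.945 1.629] F [-0.6 -0.9 -0.1] open 0.999
b [376.3 -68.1]
y [361.6  38.7]
o [350.4 120.3]
g [349.4 191.7]
```

View pics/w1.png

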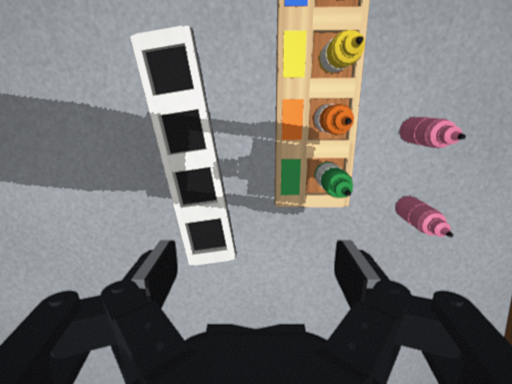

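The wrist view shows tips at yellow (358,41), orange (350,120) and green (348,192). They match my projections within 4 px (about 2 mm). Next I'll cross-check the white cells in this view and move on to the blue bottle.

```bash
python3 -c "
from h import *
c=ctrl.camera('wrist');m=cv2.inRange(c['frame'],(0,0,0),(45,45,45));m[270:]=0;m[:,250:]=0
N,l,s,ce=cv2.connectedComponentsWithStats(m)
for i in range(1,N):
    if s[i,4]>300: print(ce[i].round(1),s[i,4],ray(c,ce[i],.012).round(4))
for p in [(358,41),(350,120),(348,192)]: print(ray(c,p,.1).round(4))
"
```

```text
[168.6  73.7] 1580 [[0.4648 0.1213 0.012 ]]
[182.4 134.8] 1337 [[0.4669 0.0462 0.012 ]]
[194.5 189. ] 1040 [[ 0.4689 -0.029   0.012 ]]
[205.5 237.3] 819 [[ 0.4711 -0.1044  0.012 ]]
[166.7 258.4] 445 [[ 0.4066 -0.1321  0.012 ]]
[[0.6659 0.1141 0.1   ]]
[[0.6574 0.0452 0.1   ]]
[[ 0.6539 -0.029   0.1   ]]
```

Request:
drive_tool(
  deltas=[
    {"slide":[0.85,0.4,0],"delta_rot":[0,0,-0.002],"hand":1},
    {"slide":[0.85,0.4,0],"delta_rot":[0,0,0],"hand":1},
    {"slide":[0.85,0.4,0],"delta_rot":[0,0,0],"hand":1},
    {"slide":[0.85,0.4,0],"delta_rot":[0,0,0],"hand":1},
    {"slide":[0.85,0.34,0],"delta_rot":[0,0,0],"hand":1},
  ],
)

```text
time_s: 3.58
eef_pos: [0.678, 0.186, 0.2312]
eef_rot: [0.0, 0.747, 0.664, -0.0]
wrist_force: [0.9, -0.3, 0.8]
opening: 1.001
```

```bash
python3 -c "
from h import *
go(.6795,.1878,.036,-6.7)
c=ctrl.camera('wrist');cv2.imwrite('pics/w2.png',c['frame'][:,:,::-1])
print(proj(c,(.6795,.1878,.1)))
"
```

```text
t 3.58 p [0.678  0.186  0.2312] yaw -6.72 tilt 0.02 rz -0.0001 slide(now axes) [0.039 0.025 3.903] F [ 0.9 -0.3  0.8] open 1.001
[258.46596063 182.07927285]
```

View pics/w2.png

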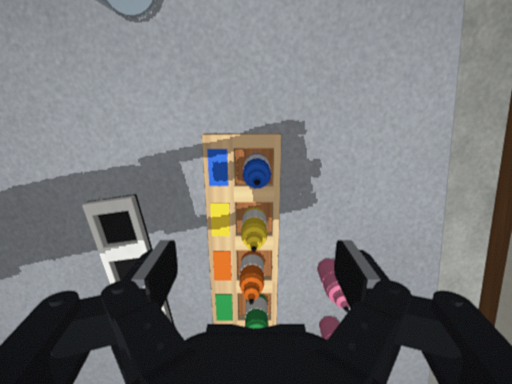

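Blue's tip is at (257,182), right where predicted, so I'll descend and grip.

Request:
drive_tool(
  deltas=[
    {"slide":[0.04,0.03,0.8],"delta_rot":[0,0,0],"hand":1},
    {"slide":[0,0,0.8],"delta_rot":[0,0,0],"hand":1},
    {"slide":[0,0,0.8],"delta_rot":[0,0,0],"hand":1},
    {"slide":[0,0,0.8],"delta_rot":[0,0,0],"hand":1},
    {"slide":[0,0,0.7],"delta_rot":[0,0,0],"hand":1},
  ],
)

```text
time_s: 4.25
eef_pos: [0.6785, 0.1865, 0.0345]
eef_rot: [-0.0, 0.747, 0.665, -0.001]
wrist_force: [-0.8, 0.3, -0.2]
opening: 1.0
```

Request:
drive_tool(
  deltas=[
    {"slide":[0,0,0],"delta_rot":[0,0,0],"hand":0.5},
    {"slide":[0,0,0],"delta_rot":[0,0,0],"hand":0.2},
    {"slide":[0,0,0],"delta_rot":[0,0,0],"hand":0.2},
    {"slide":[0,0,0],"delta_rot":[0,0,0],"hand":0.2},
    {"slide":[0,0,0],"delta_rot":[0,0,0],"hand":0.2},
  ],
)

```text
time_s: 4.88
eef_pos: [0.6807, 0.1875, 0.0391]
eef_rot: [0.001, 0.747, 0.665, 0.002]
wrist_force: [-1.6, -0.2, 6.7]
opening: 0.382
```

```bash
python3 -c "
from h import *
go(.6795,.1878,.16,-6.7)
c=ctrl.camera('side');cv2.imwrite('pics/s3.png',cv2.resize(c['frame'][150:300,150:350,::-1],None,fx=4,fy=4))
"
```

```text
t 4.88 p [0.6807 0.1875 0.0391] yaw -6.68 tilt 0.22 rz 0.0001 slide(now axes) [ 0.004 -0.024 -2.418] F [-1.6 -0.2  6.7] open 0.382
```

View pics/s3.png

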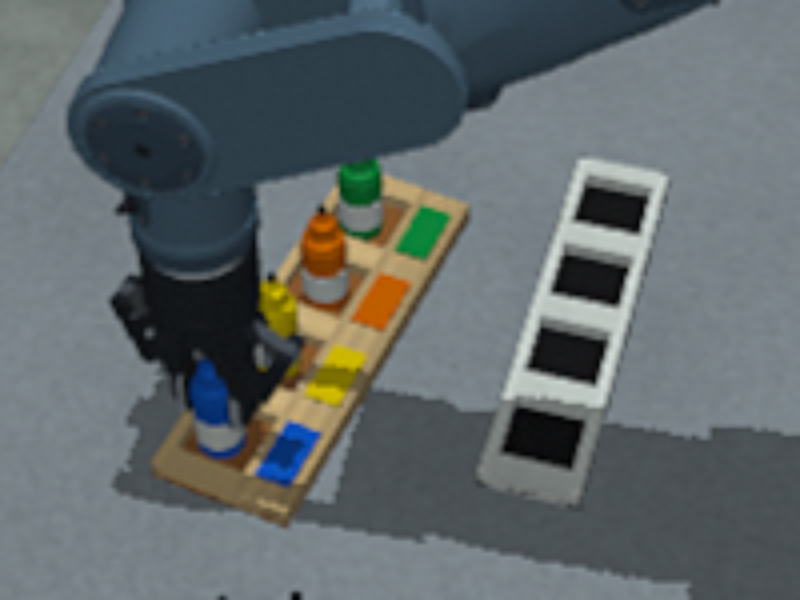

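The gripper holds blue (opening 0.38 is about 32 mm) and the arm eased up 4 mm as the pads swung forward. I'll lift.

Request:
drive_tool(
  deltas=[
    {"slide":[0,0,-0.2],"delta_rot":[0,0,0],"hand":0.2},
    {"slide":[0,0,-0.5],"delta_rot":[0,0,0],"hand":0.2},
    {"slide":[0,0,-0.7],"delta_rot":[0,0,0],"hand":0.2},
    {"slide":[0,0,-0.7],"delta_rot":[0,0,0],"hand":0.2},
    {"slide":[0,0,-0.7],"delta_rot":[0,0,0],"hand":0.2},
  ],
)

```text
time_s: 5.55
eef_pos: [0.679, 0.1874, 0.1782]
eef_rot: [0.0, 0.747, 0.665, 0.0]
wrist_force: [1.1, -0.2, -0.7]
opening: 0.379
```

```bash
python3 -c "
from h import *
go(.472,-.1047,.042,1.6)
c=ctrl.camera('side');cv2.imwrite('pics/s4.png',cv2.resize(c['frame'][150:300,150:350,::-1],None,fx=4,fy=4))
"
```

```text
t 5.55 p [0.679  0.1874 0.1782] yaw -6.68 tilt 0.04 rz -0.0460 slide(now axes) [-6.284 -3.432  2.724] F [ 1.1 -0.2 -0.7] open 0.379
```

View pics/s4.png

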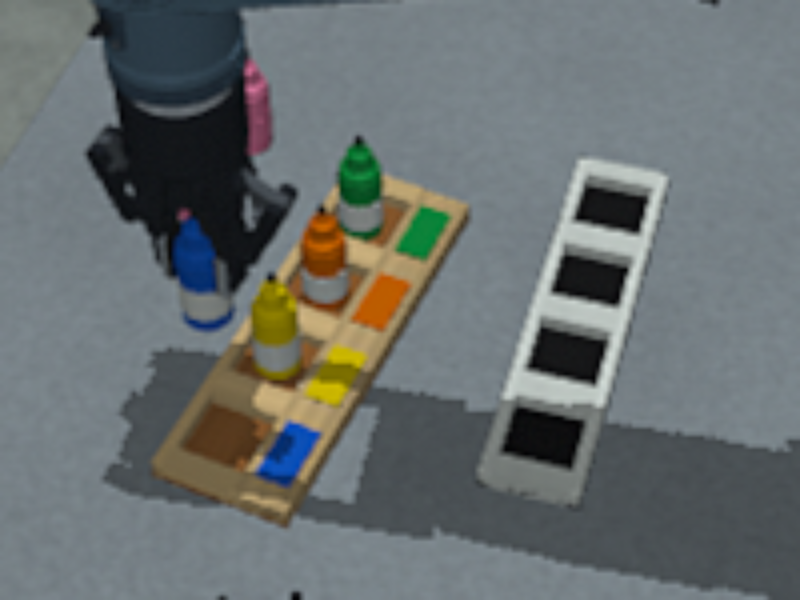

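Blue hangs upright in the gripper, and I'm moving it above the rightmost white cell.

Request:
drive_tool(
  deltas=[
    {"slide":[0,0,0],"delta_rot":[0,0,-0.046],"hand":0.2},
    {"slide":[-0.64,-0.48,0],"delta_rot":[0,0,0],"hand":0.2},
    {"slide":[-0.64,-0.48,0],"delta_rot":[0,0,0],"hand":0.2},
    {"slide":[-0.64,-0.48,0],"delta_rot":[0,0,0],"hand":0.2},
    {"slide":[-0.64,-0.48,0],"delta_rot":[0,0,0],"hand":0.2},
  ],
)

```text
time_s: 6.22
eef_pos: [0.5859, 0.0558, 0.1768]
eef_rot: [0.0, 0.697, 0.717, 0.0]
wrist_force: [1.4, 0.1, -0.8]
opening: 0.372
```

Request:
drive_tool(
  deltas=[
    {"slide":[-0.64,-0.48,0],"delta_rot":[0,0,0],"hand":0.2},
    {"slide":[-0.64,-0.48,0],"delta_rot":[0,0,0],"hand":0.2},
    {"slide":[-0.64,-0.48,0],"delta_rot":[0,0,0],"hand":0.2},
    {"slide":[-0.64,-0.48,0],"delta_rot":[0,0,0],"hand":0.2},
    {"slide":[-0.6,-0.46,0],"delta_rot":[0,0,0],"hand":0.2},
  ],
)

```text
time_s: 6.85
eef_pos: [0.4714, -0.1056, 0.1768]
eef_rot: [0.001, 0.697, 0.717, 0.0]
wrist_force: [0.6, 0.7, -0.5]
opening: 0.376
```

```bash
python3 -c "
from h import *
go(.472,-.1047,.042,1.6)
c=ctrl.camera('wrist');cv2.imwrite('pics/w5.png',c['frame'][:,:,::-1])
"
```

```text
t 6.85 p [ 0.4714 -0.1056  0.1768] yaw 1.60 tilt 0.07 rz -0.0000 slide(now axes) [0.017 0.013 2.697] F [ 0.6  0.7 -0.5] open 0.376
```

View pics/w5.png

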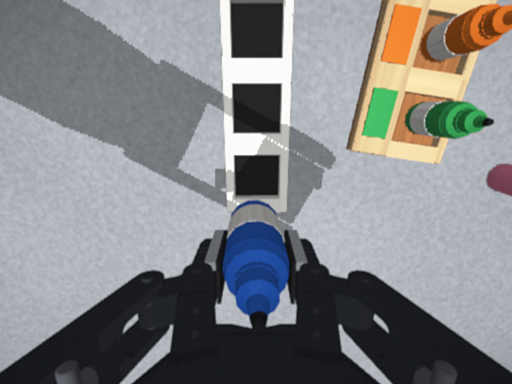

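The bottle is centred between the pads (column 257) with the target cell directly beneath it, so I'll lower it.

Request:
drive_tool(
  deltas=[
    {"slide":[0.02,0.01,0.6],"delta_rot":[0,0,0],"hand":0.2},
    {"slide":[0,0,0.7],"delta_rot":[0,0,0],"hand":0.2},
    {"slide":[0,0,0.7],"delta_rot":[0,0,0],"hand":0.2},
    {"slide":[0,0,0.5],"delta_rot":[0,0,0],"hand":0.2},
    {"slide":[0,0,0.15],"delta_rot":[0,0,0],"hand":0.2},
  ],
)

```text
time_s: 7.52
eef_pos: [0.4716, -0.1029, 0.0426]
eef_rot: [-0.001, 0.697, 0.717, -0.0]
wrist_force: [0.4, 1.0, -0.2]
opening: 0.379
```

Request:
drive_tool(
  deltas=[
    {"slide":[0,0,0.04],"delta_rot":[0,0,0],"hand":0.2},
    {"slide":[0,0,0.02],"delta_rot":[0,0,0],"hand":0.2},
    {"slide":[0,0,0],"delta_rot":[0,0,0],"hand":0.2},
    {"slide":[0,0,0],"delta_rot":[0,0,0],"hand":0.2},
    {"slide":[0,0,0],"delta_rot":[0,0,0],"hand":0.2},
  ],
)

```text
time_s: 8.15
eef_pos: [0.4728, -0.1036, 0.0411]
eef_rot: [0.0, 0.697, 0.717, 0.0]
wrist_force: [-0.2, -0.1, -0.7]
opening: 0.379
```

```bash
python3 -c "
from h import *
go(.472,-.1047,.039,1.6)
c=ctrl.camera('side');cv2.imwrite('pics/s6.png',cv2.resize(c['frame'][130:280,190:390,::-1],None,fx=4,fy=4))
"
```

```text
t 8.15 p [ 0.4728 -0.1036  0.0411] yaw 1.60 tilt 0.03 rz -0.0000 slide(now axes) [-0.021 -0.016  0.042] F [-0.2 -0.1 -0.7] open 0.379
```

View pics/s6.png

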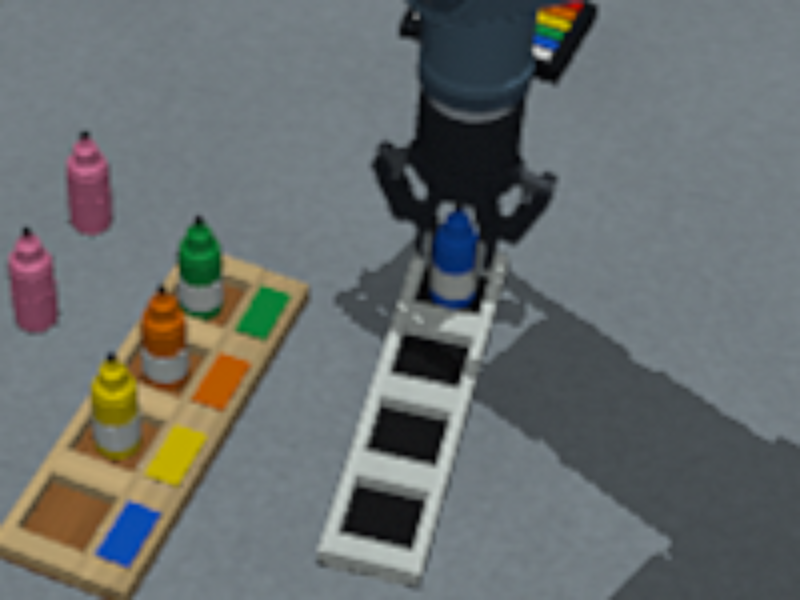

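Blue is inside the rightmost cell with no contact force yet. I'll settle it 2 mm lower, open, and rise.

Request:
drive_tool(
  deltas=[
    {"slide":[0,0,0.04],"delta_rot":[0,0,0],"hand":0.2},
    {"slide":[0,0,0.02],"delta_rot":[0,0,0],"hand":0.2},
    {"slide":[0,0,0],"delta_rot":[0,0,0],"hand":0.2},
    {"slide":[0,0,0],"delta_rot":[0,0,0],"hand":0.5},
    {"slide":[0,0,0],"delta_rot":[0,0,0],"hand":0.8},
  ],
)

```text
time_s: 8.82
eef_pos: [0.4725, -0.1035, 0.0377]
eef_rot: [-0.0, 0.697, 0.717, 0.0]
wrist_force: [0.1, -0.1, -0.3]
opening: 0.697
```

Request:
drive_tool(
  deltas=[
    {"slide":[0,0,0],"delta_rot":[0,0,0],"hand":1},
    {"slide":[0,0,0],"delta_rot":[0,0,0],"hand":1},
    {"slide":[0,0,0],"delta_rot":[0,0,0],"hand":1},
    {"slide":[0,0,-0.2],"delta_rot":[0,0,0],"hand":1},
    {"slide":[0,0,-0.6],"delta_rot":[0,0,0],"hand":1},
  ],
)

```text
time_s: 9.45
eef_pos: [0.4714, -0.103, 0.0774]
eef_rot: [-0.002, 0.697, 0.717, -0.001]
wrist_force: [1.2, 0.0, 0.2]
opening: 1.002
```

Request:
drive_tool(
  deltas=[
    {"slide":[0,0,-0.7],"delta_rot":[0,0,0],"hand":1},
    {"slide":[0,0,-0.7],"delta_rot":[0,0,0],"hand":1},
    {"slide":[0,0,-0.7],"delta_rot":[0,0,0],"hand":1},
    {"slide":[0,0,0],"delta_rot":[0,0,0],"hand":1},
    {"slide":[0,0,0],"delta_rot":[0,0,0],"hand":1},
  ],
)

```text
time_s: 10.07
eef_pos: [0.4723, -0.1034, 0.1827]
eef_rot: [-0.0, 0.697, 0.717, 0.0]
wrist_force: [0.1, 0.2, 0.4]
opening: 1.002
```

```bash
python3 -c "
from h import *
go(.6667,.1108,.036,-6.7)
c=ctrl.camera('side');cv2.imwrite('pics/s7.png',cv2.resize(c['frame'][130:280,190:390,::-1],None,fx=4,fy=4))
"
```

```text
t 10.07 p [ 0.4723 -0.1034  0.1827] yaw 1.60 tilt 0.00 rz 0.0461 slide(now axes) [4.173 4.006 2.935] F [0.1 0.2 0.4] open 1.002
```

View pics/s7.png

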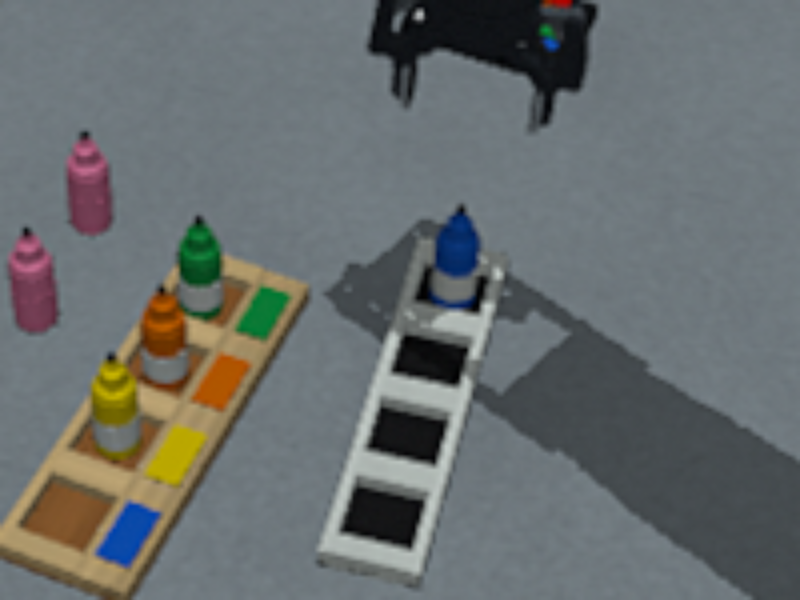

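Blue stands upright in its cell. Next is yellow.

Request:
drive_tool(
  deltas=[
    {"slide":[0,0,0],"delta_rot":[0,0,0.0461],"hand":1},
    {"slide":[0.79,0.56,0],"delta_rot":[0,0,0],"hand":1},
    {"slide":[0.79,0.56,0],"delta_rot":[0,0,0],"hand":1},
    {"slide":[0.79,0.56,0],"delta_rot":[0,0,0],"hand":1},
    {"slide":[0.79,0.56,0],"delta_rot":[0,0,0],"hand":1},
  ],
)

```text
time_s: 10.75
eef_pos: [0.6023, 0.0416, 0.181]
eef_rot: [-0.001, 0.747, 0.665, -0.001]
wrist_force: [1.0, -0.5, 0.1]
opening: 1.002
```

Request:
drive_tool(
  deltas=[
    {"slide":[0.79,0.56,0],"delta_rot":[0,0,0],"hand":1},
    {"slide":[0.78,0.55,0],"delta_rot":[0,0,0],"hand":1},
    {"slide":[0,0,0],"delta_rot":[0,0,0],"hand":1},
    {"slide":[0,0,0],"delta_rot":[0,0,0],"hand":1},
    {"slide":[0,0,0],"delta_rot":[0,0,0],"hand":1},
  ],
)

```text
time_s: 11.38
eef_pos: [0.6657, 0.1108, 0.1822]
eef_rot: [-0.0, 0.748, 0.664, -0.001]
wrist_force: [-0.1, -0.8, 0.4]
opening: 1.003
```

```bash
python3 -c "
from h import *
go(.6667,.1115,.036,-6.7)
c=ctrl.camera('wrist');cv2.imwrite('pics/w8.png',c['frame'][:,:,::-1])
print(proj(c,(.6667,.1115,.1)))
"
```

```text
t 11.38 p [0.6657 0.1108 0.1822] yaw -6.76 tilt 0.08 rz -0.0003 slide(now axes) [0.016 0.018 2.925] F [-0.1 -0.8  0.4] open 1.003
[258.80788013 197.83927349]
```

View pics/w8.png

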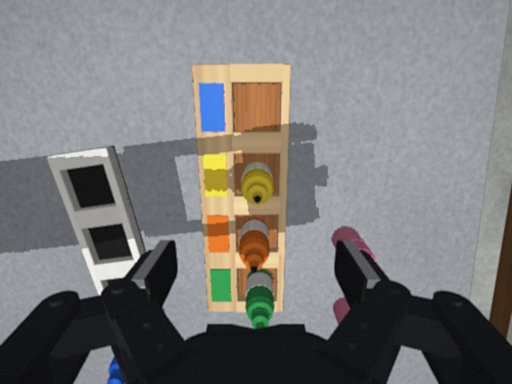

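Yellow's tip is at (257,199), as predicted. I'll descend and grip.

Request:
drive_tool(
  deltas=[
    {"slide":[0.01,0.01,0.6],"delta_rot":[0,0,0],"hand":1},
    {"slide":[0,0,0.7],"delta_rot":[0,0,0],"hand":1},
    {"slide":[0,0,0.7],"delta_rot":[0,0,0],"hand":1},
    {"slide":[0,0,0.6],"delta_rot":[0,0,0],"hand":1},
    {"slide":[0,0,0.3],"delta_rot":[0,0,0],"hand":1},
  ],
)

```text
time_s: 12.05
eef_pos: [0.6658, 0.1114, 0.0362]
eef_rot: [-0.001, 0.748, 0.664, -0.001]
wrist_force: [-0.6, -1.0, 0.3]
opening: 0.996
```

Request:
drive_tool(
  deltas=[
    {"slide":[0,0,0],"delta_rot":[0,0,0],"hand":0.5},
    {"slide":[0,0,0],"delta_rot":[0,0,0],"hand":0.2},
    {"slide":[0,0,0],"delta_rot":[0,0,0],"hand":0.2},
    {"slide":[0,0,0],"delta_rot":[0,0,0],"hand":0.2},
    {"slide":[0,0,0],"delta_rot":[0,0,0],"hand":0.2},
  ],
)

```text
time_s: 12.68
eef_pos: [0.6682, 0.1123, 0.0398]
eef_rot: [0.001, 0.747, 0.665, 0.001]
wrist_force: [-1.1, -1.1, 6.3]
opening: 0.377
```

Request:
drive_tool(
  deltas=[
    {"slide":[0,0,-0.2],"delta_rot":[0,0,0],"hand":0.2},
    {"slide":[0,0,-0.5],"delta_rot":[0,0,0],"hand":0.2},
    {"slide":[0,0,-0.7],"delta_rot":[0,0,0],"hand":0.2},
    {"slide":[0,0,-0.7],"delta_rot":[0,0,0],"hand":0.2},
    {"slide":[0,0,-0.7],"delta_rot":[0,0,0],"hand":0.2},
  ],
)

```text
time_s: 13.3
eef_pos: [0.6669, 0.1123, 0.1794]
eef_rot: [0.0, 0.747, 0.665, 0.0]
wrist_force: [0.3, -0.3, -0.8]
opening: 0.377
```

```bash
python3 -c "
from h import *
go(.470,-.0295,.0385,1.6)
S=ctrl.camera('scene');print(ray(S,[(286.5,247),(242,253)],.1))
c=ctrl.camera('wrist');cv2.imwrite('pics/w9.png',c['frame'][:,:,::-1])
"
```

```text
t 13.30 p [0.6669 0.1123 0.1794] yaw -6.70 tilt 0.02 rz -0.0461 slide(now axes) [-3.276 -3.581  2.818] F [ 0.3 -0.3 -0.8] open 0.377
[[ 0.77786029  0.00778647  0.1       ]
 [ 0.77527213 -0.09958561  0.1       ]]
```

View pics/w9.png

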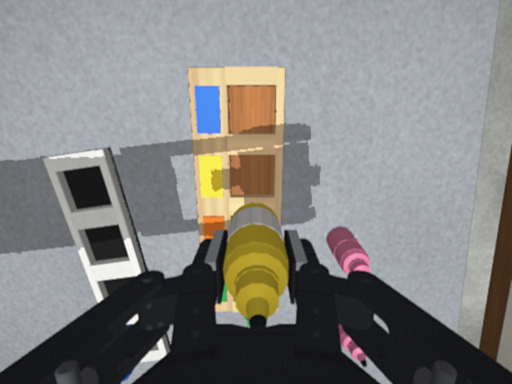

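Yellow is held upright. The pink ones are 45 mm clear of the fingers' reach. I'm moving to the second cell from the right.

Request:
drive_tool(
  deltas=[
    {"slide":[0,0,0],"delta_rot":[0,0,-0.0461],"hand":0.2},
    {"slide":[-0.45,-0.67,0],"delta_rot":[0,0,0],"hand":0.2},
    {"slide":[-0.45,-0.67,0],"delta_rot":[0,0,0],"hand":0.2},
    {"slide":[-0.45,-0.67,0],"delta_rot":[0,0,0],"hand":0.2},
    {"slide":[-0.45,-0.67,0],"delta_rot":[0,0,0],"hand":0.2},
  ],
)

```text
time_s: 14.02
eef_pos: [0.534, 0.018, 0.177]
eef_rot: [-0.0, 0.697, 0.717, -0.0]
wrist_force: [-0.3, -0.6, -0.4]
opening: 0.382
```

Request:
drive_tool(
  deltas=[
    {"slide":[-0.46,-0.67,0],"delta_rot":[0,0,0],"hand":0.2},
    {"slide":[-0.46,-0.67,0],"delta_rot":[0,0,0],"hand":0.2},
    {"slide":[0,0,0],"delta_rot":[0,0,0],"hand":0.2},
    {"slide":[0,0,0],"delta_rot":[0,0,0],"hand":0.2},
    {"slide":[0,0,0],"delta_rot":[0,0,0],"hand":0.2},
  ],
)

```text
time_s: 14.65
eef_pos: [0.4706, -0.0289, 0.1778]
eef_rot: [0.0, 0.697, 0.717, 0.0]
wrist_force: [-0.3, -0.0, -1.2]
opening: 0.386
```

```bash
python3 -c "
from h import *
go(.470,-.0295,.0385,1.6)
c=ctrl.camera('wrist');cv2.imwrite('pics/w10.png',c['frame'][:,:,::-1])
"
```

```text
t 14.65 p [ 0.4706 -0.0289  0.1778] yaw 1.64 tilt 0.02 rz 0.0002 slide(now axes) [-0.012 -0.012  2.786] F [-0.3 -0.  -1.2] open 0.386
```

View pics/w10.png

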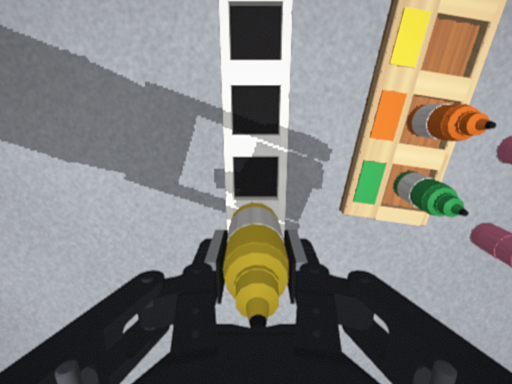

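```bash
python3 -c "
from h import *
c=ctrl.camera('wrist')
for p in [(255,30),(257,109),(257,177)]: print(ray(c,p,.012).round(4))
"
```

```text
[[0.464  0.1229 0.012 ]]
[[0.4683 0.0468 0.012 ]]
[[ 0.4706 -0.0297  0.012 ]]
```

The cell at (257,177) is the target, at y = −0.030, so I'll lower yellow.

Request:
drive_tool(
  deltas=[
    {"slide":[-0.01,-0.01,0.6],"delta_rot":[0,0,0],"hand":0.2},
    {"slide":[0,0,0.7],"delta_rot":[0,0,0],"hand":0.2},
    {"slide":[0,0,0.7],"delta_rot":[0,0,0],"hand":0.2},
    {"slide":[0,0,0.5],"delta_rot":[0,0,0],"hand":0.2},
    {"slide":[0,0,0.15],"delta_rot":[0,0,0],"hand":0.2},
  ],
)

```text
time_s: 15.38
eef_pos: [0.4685, -0.0291, 0.0436]
eef_rot: [-0.002, 0.697, 0.717, -0.001]
wrist_force: [-0.5, -0.2, -1.1]
opening: 0.381
```

Request:
drive_tool(
  deltas=[
    {"slide":[0,0,0.06],"delta_rot":[0,0,0],"hand":0.2},
    {"slide":[0,0,0.05],"delta_rot":[0,0,0],"hand":0.2},
    {"slide":[0,0,0.02],"delta_rot":[0,0,0],"hand":0.2},
    {"slide":[0,0,0],"delta_rot":[0,0,0],"hand":0.2},
    {"slide":[0,0,0],"delta_rot":[0,0,0],"hand":0.2},
  ],
)

```text
time_s: 16.0
eef_pos: [0.4703, -0.0301, 0.0397]
eef_rot: [0.001, 0.697, 0.717, 0.0]
wrist_force: [-1.6, -0.3, 6.1]
opening: 0.377
```

Contact reads 6 N at z = 0.040, so the foot is on the floor. I'll release and rise.

Request:
drive_tool(
  deltas=[
    {"slide":[0,0,0],"delta_rot":[0,0,0],"hand":0.5},
    {"slide":[0,0,0],"delta_rot":[0,0,0],"hand":0.8},
    {"slide":[0,0,0],"delta_rot":[0,0,0],"hand":1},
    {"slide":[0,0,0],"delta_rot":[0,0,0],"hand":1},
    {"slide":[0,0,0],"delta_rot":[0,0,0],"hand":1},
  ],
)

```text
time_s: 16.62
eef_pos: [0.4695, -0.0298, 0.0388]
eef_rot: [-0.0, 0.697, 0.717, -0.0]
wrist_force: [-0.0, -0.4, 0.4]
opening: 1.002
```

Request:
drive_tool(
  deltas=[
    {"slide":[0,0,-0.2],"delta_rot":[0,0,0],"hand":1},
    {"slide":[0,0,-0.6],"delta_rot":[0,0,0],"hand":1},
    {"slide":[0,0,-0.7],"delta_rot":[0,0,0],"hand":1},
    {"slide":[0,0,-0.7],"delta_rot":[0,0,0],"hand":1},
    {"slide":[0,0,-0.7],"delta_rot":[0,0,0],"hand":1},
  ],
)

```text
time_s: 17.25
eef_pos: [0.4695, -0.0298, 0.1857]
eef_rot: [0.0, 0.697, 0.717, 0.0]
wrist_force: [0.3, -1.2, 0.3]
opening: 0.998
```

```bash
python3 -c "
from h import *
go(.6562,.042,.036,-6.7)
c=ctrl.camera('side');cv2.imwrite('pics/s11.png',cv2.resize(c['frame'][130:280,190:390,::-1],None,fx=4,fy=4))
"
```

```text
t 17.25 p [ 0.4695 -0.0298  0.1857] yaw 1.60 tilt 0.05 rz 0.0461 slide(now axes) [1.331 3.774 2.994] F [ 0.3 -1.2  0.3] open 0.998
```

View pics/s11.png

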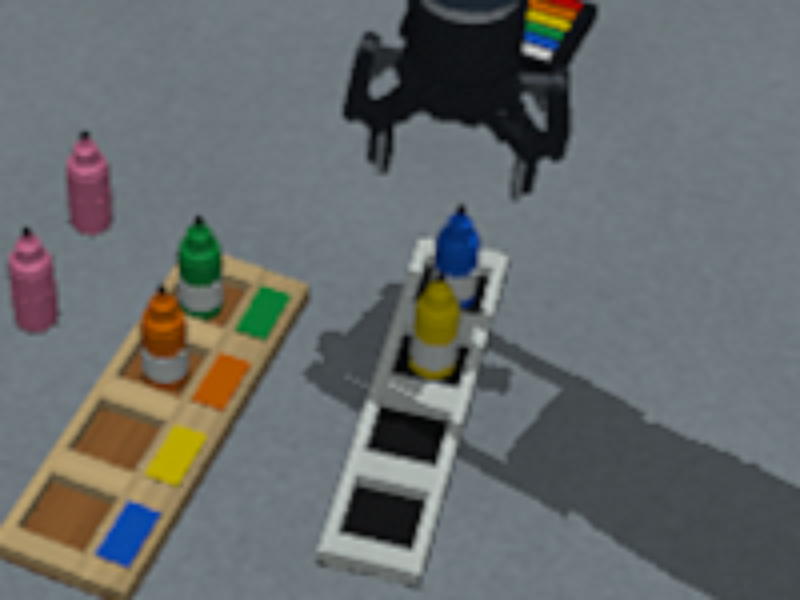

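Yellow is placed upright. Next is orange.

Request:
drive_tool(
  deltas=[
    {"slide":[0,0,0],"delta_rot":[0,0,0.0461],"hand":1},
    {"slide":[0.37,0.71,0],"delta_rot":[0,0,0],"hand":1},
    {"slide":[0.37,0.71,0],"delta_rot":[0,0,0],"hand":1},
    {"slide":[0.37,0.71,0],"delta_rot":[0,0,0],"hand":1},
    {"slide":[0.37,0.71,0],"delta_rot":[0,0,0],"hand":1},
  ],
)

```text
time_s: 17.92
eef_pos: [0.6204, 0.0277, 0.1843]
eef_rot: [0.0, 0.747, 0.665, 0.0]
wrist_force: [0.9, -0.5, 1.2]
opening: 1.0
```

Request:
drive_tool(
  deltas=[
    {"slide":[0.37,0.71,0],"delta_rot":[0,0,0],"hand":1},
    {"slide":[0,0,0],"delta_rot":[0,0,0],"hand":1},
    {"slide":[0,0,0],"delta_rot":[0,0,0],"hand":1},
    {"slide":[0,0,0],"delta_rot":[0,0,0],"hand":1},
    {"slide":[0,0,0],"delta_rot":[0,0,0],"hand":1},
  ],
)

```text
time_s: 18.55
eef_pos: [0.6561, 0.041, 0.1842]
eef_rot: [0.0, 0.747, 0.664, 0.0]
wrist_force: [0.5, -0.9, -0.1]
opening: 0.998
```

```bash
python3 -c "
from h import *
go(.6562,.042,.036,-6.7)
c=ctrl.camera('wrist');cv2.imwrite('pics/w12.png',c['frame'][:,:,::-1])
print(proj(c,(.6562,.042,.1)))
"
```

```text
t 18.55 p [0.6561 0.041  0.1842] yaw -6.74 tilt 0.01 rz -0.0002 slide(now axes) [0.021 0.    2.965] F [ 0.5 -0.9 -0.1] open 0.998
[257.61550084 196.88439204]
```

View pics/w12.png

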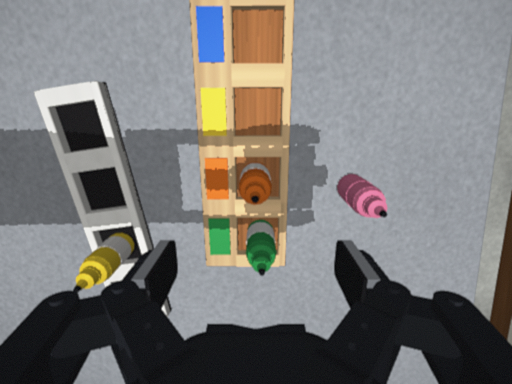

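Orange's tip is at (255,199), within 3 px of the prediction. The pink bottle at (360,195) is clear of the finger, so I'll grip orange.

Request:
drive_tool(
  deltas=[
    {"slide":[0.01,-0.02,0.6],"delta_rot":[0,0,0],"hand":1},
    {"slide":[0,0,0.7],"delta_rot":[0,0,0],"hand":1},
    {"slide":[0,0,0.7],"delta_rot":[0,0,0],"hand":1},
    {"slide":[0,0,0.6],"delta_rot":[0,0,0],"hand":1},
    {"slide":[0,0,0.35],"delta_rot":[0,0,0],"hand":1},
  ],
)

```text
time_s: 19.23
eef_pos: [0.6545, 0.0419, 0.0347]
eef_rot: [-0.001, 0.747, 0.664, -0.001]
wrist_force: [-0.1, -0.5, 0.8]
opening: 1.002
```

Request:
drive_tool(
  deltas=[
    {"slide":[0,0,0],"delta_rot":[0,0,0],"hand":0.5},
    {"slide":[0,0,0],"delta_rot":[0,0,0],"hand":0.2},
    {"slide":[0,0,0],"delta_rot":[0,0,0],"hand":0.2},
    {"slide":[0,0,0],"delta_rot":[0,0,0],"hand":0.2},
    {"slide":[0,0,0],"delta_rot":[0,0,0],"hand":0.2},
  ],
)

```text
time_s: 19.85
eef_pos: [0.6568, 0.0419, 0.0382]
eef_rot: [0.001, 0.747, 0.665, 0.001]
wrist_force: [-2.9, -0.9, 5.8]
opening: 0.381
```

Request:
drive_tool(
  deltas=[
    {"slide":[0,0,-0.2],"delta_rot":[0,0,0],"hand":0.2},
    {"slide":[0,0,-0.5],"delta_rot":[0,0,0],"hand":0.2},
    {"slide":[0,0,-0.7],"delta_rot":[0,0,0],"hand":0.2},
    {"slide":[0,0,-0.7],"delta_rot":[0,0,0],"hand":0.2},
    {"slide":[0,0,-0.7],"delta_rot":[0,0,0],"hand":0.2},
  ],
)

```text
time_s: 20.48
eef_pos: [0.6555, 0.042, 0.178]
eef_rot: [0.0, 0.747, 0.665, 0.0]
wrist_force: [0.6, -0.2, -0.2]
opening: 0.383
```

```bash
python3 -c "
from h import *
go(.468,.0455,.0385,1.6)
c=ctrl.camera('wrist');cv2.imwrite('pics/w13.png',c['frame'][:,:,::-1])
"
```

```text
t 20.48 p [0.6555 0.042  0.178 ] yaw -6.70 tilt 0.03 rz -0.0461 slide(now axes) [-0.368 -3.733  2.791] F [ 0.6 -0.2 -0.2] open 0.383
```

View pics/w13.png

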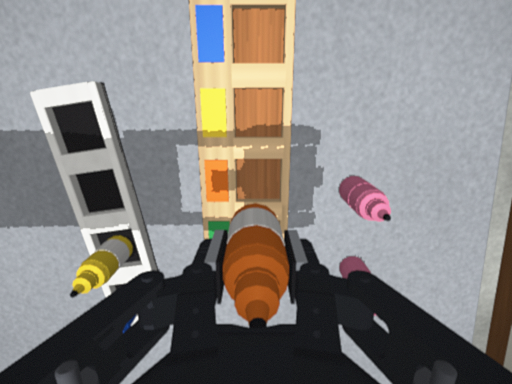

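Orange is held upright, and I'm moving it to the third cell from the right.

Request:
drive_tool(
  deltas=[
    {"slide":[0,0,0],"delta_rot":[0,0,-0.0461],"hand":0.2},
    {"slide":[0.04,-0.75,0],"delta_rot":[0,0,0],"hand":0.2},
    {"slide":[0.04,-0.75,0],"delta_rot":[0,0,0],"hand":0.2},
    {"slide":[0.03,-0.75,0],"delta_rot":[0,0,0],"hand":0.2},
    {"slide":[0.03,-0.75,0],"delta_rot":[0,0,0],"hand":0.2},
  ],
)

```text
time_s: 21.15
eef_pos: [0.5043, 0.0448, 0.1765]
eef_rot: [0.0, 0.697, 0.717, 0.0]
wrist_force: [-0.2, -0.2, -0.1]
opening: 0.381
```

Request:
drive_tool(
  deltas=[
    {"slide":[0.03,-0.75,0],"delta_rot":[0,0,0],"hand":0.2},
    {"slide":[0,0,0],"delta_rot":[0,0,0],"hand":0.2},
    {"slide":[0,0,0],"delta_rot":[0,0,0],"hand":0.2},
    {"slide":[0,0,0],"delta_rot":[0,0,0],"hand":0.2},
    {"slide":[0,0,0],"delta_rot":[0,0,0],"hand":0.2},
  ],
)

```text
time_s: 21.78
eef_pos: [0.4686, 0.0451, 0.1763]
eef_rot: [0.0, 0.697, 0.717, 0.0]
wrist_force: [0.5, -0.2, -0.3]
opening: 0.381
```

```bash
python3 -c "
from h import *
go(.468,.0455,.0385,1.6)
"
```

```text
t 21.77 p [0.4686 0.0451 0.1763] yaw 1.59 tilt 0.00 rz -0.0000 slide(now axes) [ 0.008 -0.012  2.756] F [ 0.5 -0.2 -0.3] open 0.381
```

Request:
drive_tool(
  deltas=[
    {"slide":[0.01,-0.01,0.6],"delta_rot":[0,0,0],"hand":0.2},
    {"slide":[0,0,0.7],"delta_rot":[0,0,0],"hand":0.2},
    {"slide":[0,0,0.7],"delta_rot":[0,0,0],"hand":0.2},
    {"slide":[0,0,0.5],"delta_rot":[0,0,0],"hand":0.2},
    {"slide":[0,0,0.15],"delta_rot":[0,0,0],"hand":0.2},
  ],
)

```text
time_s: 22.4
eef_pos: [0.4664, 0.0459, 0.0421]
eef_rot: [-0.001, 0.697, 0.717, -0.001]
wrist_force: [-1.1, 0.0, -0.9]
opening: 0.379
```

Request:
drive_tool(
  deltas=[
    {"slide":[0,0,0.05],"delta_rot":[0,0,0],"hand":0.2},
    {"slide":[0,0,0.05],"delta_rot":[0,0,0],"hand":0.2},
    {"slide":[0,0,0.02],"delta_rot":[0,0,0],"hand":0.2},
    {"slide":[0,0,0],"delta_rot":[0,0,0],"hand":0.2},
    {"slide":[0,0,0],"delta_rot":[0,0,0],"hand":0.2},
  ],
)

```text
time_s: 23.02
eef_pos: [0.4679, 0.0457, 0.0383]
eef_rot: [0.0, 0.697, 0.717, 0.0]
wrist_force: [0.1, -1.1, 1.5]
opening: 0.379
```

Orange is at its grasp height (0.038) with light contact, so I'll release it.

Request:
drive_tool(
  deltas=[
    {"slide":[0,0,0.02],"delta_rot":[0,0,0],"hand":0.2},
    {"slide":[0,0,0],"delta_rot":[0,0,0],"hand":0.5},
    {"slide":[0,0,0],"delta_rot":[0,0,0],"hand":0.8},
    {"slide":[0,0,0],"delta_rot":[0,0,0],"hand":1},
    {"slide":[0,0,0],"delta_rot":[0,0,0],"hand":1},
  ],
)

```text
time_s: 23.65
eef_pos: [0.4674, 0.0457, 0.0367]
eef_rot: [-0.0, 0.697, 0.717, -0.0]
wrist_force: [-0.2, 0.2, -0.3]
opening: 1.0
```

Request:
drive_tool(
  deltas=[
    {"slide":[0,0,-0.2],"delta_rot":[0,0,0],"hand":1},
    {"slide":[0,0,-0.6],"delta_rot":[0,0,0],"hand":1},
    {"slide":[0,0,-0.7],"delta_rot":[0,0,0],"hand":1},
    {"slide":[0,0,-0.7],"delta_rot":[0,0,0],"hand":1},
    {"slide":[0,0,-0.7],"delta_rot":[0,0,0],"hand":1},
  ],
)

```text
time_s: 24.28
eef_pos: [0.4674, 0.0458, 0.1837]
eef_rot: [0.0, 0.697, 0.717, 0.0]
wrist_force: [0.2, 0.2, 0.1]
opening: 1.002
```

```bash
python3 -c "
from h import *
go(.653,-.032,.036,-6.7)
c=ctrl.camera('side');cv2.imwrite('pics/s14.png',cv2.resize(c['frame'][130:280,190:390,::-1],None,fx=4,fy=4))
"
```

```text
t 24.27 p [0.4674 0.0458 0.1837] yaw 1.60 tilt 0.04 rz 0.0461 slide(now axes) [-1.658  3.668  2.954] F [0.2 0.2 0.1] open 1.002
```

View pics/s14.png

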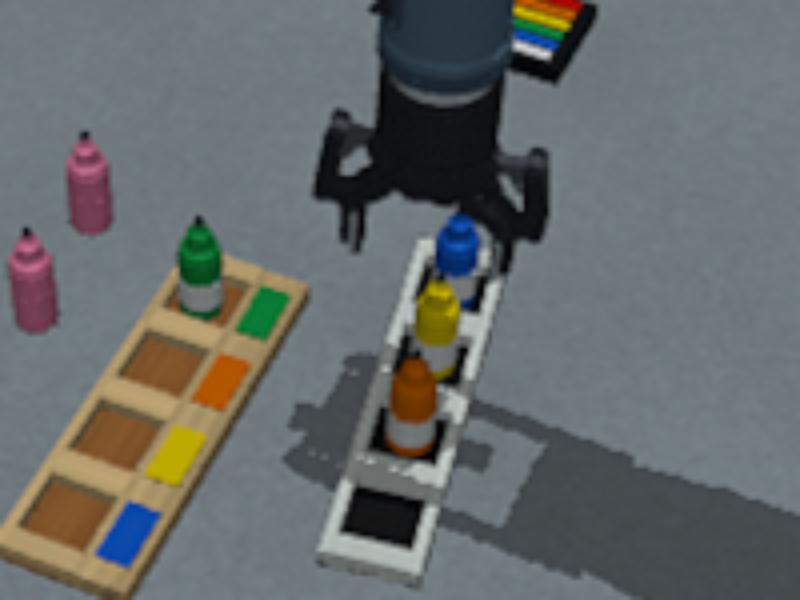

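Three are placed. Last is green.

Request:
drive_tool(
  deltas=[
    {"slide":[0,0,0],"delta_rot":[0,0,0.0461],"hand":1},
    {"slide":[-0.22,0.77,0],"delta_rot":[0,0,0],"hand":1},
    {"slide":[-0.22,0.77,0],"delta_rot":[0,0,0],"hand":1},
    {"slide":[-0.22,0.77,0],"delta_rot":[0,0,0],"hand":1},
    {"slide":[-0.22,0.77,0],"delta_rot":[0,0,0],"hand":1},
  ],
)

```text
time_s: 24.95
eef_pos: [0.6164, -0.0165, 0.1822]
eef_rot: [0.0, 0.747, 0.665, 0.0]
wrist_force: [0.3, 0.5, 0.3]
opening: 1.002
```

Request:
drive_tool(
  deltas=[
    {"slide":[-0.22,0.77,0],"delta_rot":[0,0,0],"hand":1},
    {"slide":[0,0,0],"delta_rot":[0,0,0],"hand":1},
    {"slide":[0,0,0],"delta_rot":[0,0,0],"hand":1},
    {"slide":[0,0,0],"delta_rot":[0,0,0],"hand":1},
    {"slide":[0,0,0],"delta_rot":[0,0,0],"hand":1},
  ],
)

```text
time_s: 25.58
eef_pos: [0.6517, -0.0309, 0.1823]
eef_rot: [0.0, 0.747, 0.665, 0.0]
wrist_force: [0.7, 0.4, -0.2]
opening: 0.996
```

```bash
python3 -c "
from h import *
go(.653,-.032,.036,-6.7)
c=ctrl.camera('wrist');cv2.imwrite('pics/w15.png',c['frame'][:,:,::-1])
print(proj(c,(.653,-.032,.1)))
"
```

```text
t 25.57 p [ 0.6517 -0.0309  0.1823] yaw -6.67 tilt 0.02 rz 0.0002 slide(now axes) [-0.019  0.029  2.925] F [ 0.7  0.4 -0.2] open 0.996
[259.26106502 199.76519144]
```

View pics/w15.png

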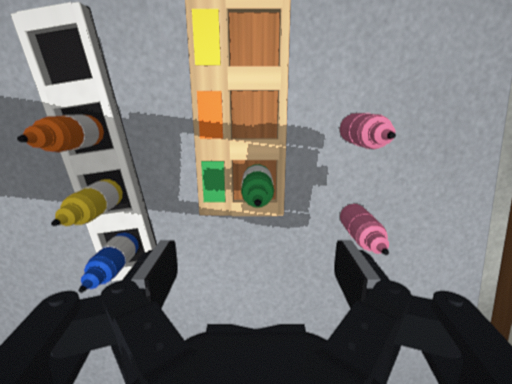

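Green's tip is at (258,202), as predicted. I'll grip it.

Request:
drive_tool(
  deltas=[
    {"slide":[-0.02,0.01,0.6],"delta_rot":[0,0,0],"hand":1},
    {"slide":[0,0,0.7],"delta_rot":[0,0,0],"hand":1},
    {"slide":[0,0,0.7],"delta_rot":[0,0,0],"hand":1},
    {"slide":[0,0,0.6],"delta_rot":[0,0,0],"hand":1},
    {"slide":[0,0,0.31],"delta_rot":[0,0,0],"hand":1},
  ],
)

```text
time_s: 26.25
eef_pos: [0.6513, -0.032, 0.0346]
eef_rot: [-0.001, 0.747, 0.665, -0.001]
wrist_force: [0.4, -0.7, 0.6]
opening: 0.999
```

Request:
drive_tool(
  deltas=[
    {"slide":[0,0,0],"delta_rot":[0,0,0],"hand":0.5},
    {"slide":[0,0,0],"delta_rot":[0,0,0],"hand":0.2},
    {"slide":[0,0,0],"delta_rot":[0,0,0],"hand":0.2},
    {"slide":[0,0,0],"delta_rot":[0,0,0],"hand":0.2},
    {"slide":[0,0,0],"delta_rot":[0,0,0],"hand":0.2},
  ],
)

```text
time_s: 26.88
eef_pos: [0.6538, -0.0327, 0.0382]
eef_rot: [0.001, 0.747, 0.665, 0.001]
wrist_force: [-0.2, -0.1, 6.9]
opening: 0.384
```

Request:
drive_tool(
  deltas=[
    {"slide":[0,0,-0.2],"delta_rot":[0,0,0],"hand":0.2},
    {"slide":[0,0,-0.5],"delta_rot":[0,0,0],"hand":0.2},
    {"slide":[0,0,-0.7],"delta_rot":[0,0,0],"hand":0.2},
    {"slide":[0,0,-0.7],"delta_rot":[0,0,0],"hand":0.2},
    {"slide":[0,0,-0.7],"delta_rot":[0,0,0],"hand":0.2},
  ],
)

```text
time_s: 27.5
eef_pos: [0.6524, -0.0324, 0.1779]
eef_rot: [0.0, 0.747, 0.665, 0.0]
wrist_force: [0.4, 0.5, -0.4]
opening: 0.376
```

```bash
python3 -c "
from h import *
go(.466,.1205,.0385,1.6)
c=ctrl.camera('wrist');cv2.imwrite('pics/w16.png',c['frame'][:,:,::-1])
"
```

```text
t 27.50 p [ 0.6524 -0.0324  0.1779] yaw -6.70 tilt 0.01 rz -0.0461 slide(now axes) [ 2.602 -4.059  2.788] F [ 0.4  0.5 -0.4] open 0.376
```

View pics/w16.png

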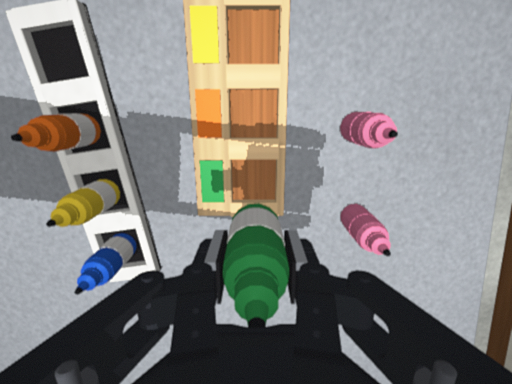

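Request:
drive_tool(
  deltas=[
    {"slide":[0,0,0],"delta_rot":[0,0,-0.0461],"hand":0.2},
    {"slide":[0.53,-0.61,0],"delta_rot":[0,0,0],"hand":0.2},
    {"slide":[0.53,-0.61,0],"delta_rot":[0,0,0],"hand":0.2},
    {"slide":[0.53,-0.61,0],"delta_rot":[0,0,0],"hand":0.2},
    {"slide":[0.53,-0.61,0],"delta_rot":[0,0,0],"hand":0.2},
  ],
)

```text
time_s: 28.18
eef_pos: [0.5265, 0.0709, 0.1765]
eef_rot: [0.0, 0.697, 0.717, 0.0]
wrist_force: [-0.3, 1.0, -0.7]
opening: 0.379
```

Request:
drive_tool(
  deltas=[
    {"slide":[0.52,-0.6,0],"delta_rot":[0,0,0],"hand":0.2},
    {"slide":[0.52,-0.6,0],"delta_rot":[0,0,0],"hand":0.2},
    {"slide":[0,0,0],"delta_rot":[0,0,0],"hand":0.2},
    {"slide":[0,0,0],"delta_rot":[0,0,0],"hand":0.2},
    {"slide":[0,0,0],"delta_rot":[0,0,0],"hand":0.2},
  ],
)

```text
time_s: 28.8
eef_pos: [0.4671, 0.1198, 0.1765]
eef_rot: [0.0, 0.697, 0.717, 0.0]
wrist_force: [-0.3, -0.9, -1.1]
opening: 0.379
```

```bash
python3 -c "
from h import *
go(.466,.1205,.0385,1.6)
"
```

```text
t 28.80 p [0.4671 0.1198 0.1765] yaw 1.55 tilt 0.04 rz -0.0003 slide(now axes) [ 0.014 -0.022  2.761] F [-0.3 -0.9 -1.1] open 0.379
```

Request:
drive_tool(
  deltas=[
    {"slide":[0.01,-0.01,0.6],"delta_rot":[0,0,0],"hand":0.2},
    {"slide":[0,0,0.7],"delta_rot":[0,0,0],"hand":0.2},
    {"slide":[0,0,0.7],"delta_rot":[0,0,0],"hand":0.2},
    {"slide":[0,0,0.5],"delta_rot":[0,0,0],"hand":0.2},
    {"slide":[0,0,0.15],"delta_rot":[0,0,0],"hand":0.2},
  ],
)

```text
time_s: 29.42
eef_pos: [0.465, 0.1203, 0.0421]
eef_rot: [-0.001, 0.698, 0.717, -0.001]
wrist_force: [-0.4, 0.4, -0.6]
opening: 0.376
```

Request:
drive_tool(
  deltas=[
    {"slide":[0,0,0.05],"delta_rot":[0,0,0],"hand":0.2},
    {"slide":[0,0,0.05],"delta_rot":[0,0,0],"hand":0.2},
    {"slide":[0,0,0.03],"delta_rot":[0,0,0],"hand":0.2},
    {"slide":[0,0,0],"delta_rot":[0,0,0],"hand":0.2},
    {"slide":[0,0,0],"delta_rot":[0,0,0],"hand":0.2},
  ],
)

```text
time_s: 30.05
eef_pos: [0.4666, 0.121, 0.0382]
eef_rot: [0.001, 0.697, 0.717, 0.001]
wrist_force: [-1.2, -1.1, 6.4]
opening: 0.38
```

The foot is on the floor (6 N at z = 0.038). I'll release, rise, and back away toward the robot's side.

Request:
drive_tool(
  deltas=[
    {"slide":[0,0,0],"delta_rot":[0,0,0],"hand":0.5},
    {"slide":[0,0,0],"delta_rot":[0,0,0],"hand":0.8},
    {"slide":[0,0,0],"delta_rot":[0,0,0],"hand":1},
    {"slide":[0,0,0],"delta_rot":[0,0,0],"hand":1},
    {"slide":[0,0,0],"delta_rot":[0,0,0],"hand":1},
  ],
)

```text
time_s: 30.68
eef_pos: [0.4657, 0.1209, 0.0372]
eef_rot: [-0.0, 0.697, 0.717, -0.0]
wrist_force: [-1.1, 0.2, 0.8]
opening: 1.0
```

Request:
drive_tool(
  deltas=[
    {"slide":[0,0,-0.2],"delta_rot":[0,0,0],"hand":1},
    {"slide":[0,0,-0.6],"delta_rot":[0,0,0],"hand":1},
    {"slide":[0,0,-0.8],"delta_rot":[0,0,0],"hand":1},
    {"slide":[0,0,-0.8],"delta_rot":[0,0,0],"hand":1},
    {"slide":[0,0,-0.8],"delta_rot":[0,0,0],"hand":1},
  ],
)

```text
time_s: 31.3
eef_pos: [0.4657, 0.1209, 0.1994]
eef_rot: [0.0, 0.697, 0.717, 0.0]
wrist_force: [-0.4, 0.1, -0.7]
opening: 1.001
```

Request:
drive_tool(
  deltas=[
    {"slide":[0,0,-0.8],"delta_rot":[0,0,0],"hand":1},
    {"slide":[0.7,0,-0.2],"delta_rot":[0,0,0],"hand":1},
    {"slide":[0.7,0,0],"delta_rot":[0,0,0],"hand":1},
    {"slide":[0.7,0,0],"delta_rot":[0,0,0],"hand":1},
    {"slide":[0,0,0],"delta_rot":[0,0,0],"hand":1},
  ],
)

```text
time_s: 31.92
eef_pos: [0.4624, 0.2277, 0.248]
eef_rot: [0.0, 0.696, 0.718, 0.0]
wrist_force: [0.4, -2.2, -0.3]
opening: 1.005
```

Run:
```python
from h import *
S=ctrl.camera("scene");D=ctrl.camera("side")
cv2.imwrite('pics/end_side.png',cv2.resize(D['frame'][130:280,190:390,::-1],None,fx=4,fy=4))
cv2.imwrite('pics/end_scene.png',S['frame'][:,:,::-1])
C=dict(blue=(.472,-.1047),yellow=(.470,-.0295),orange=(.468,.0455),green=(.466,.1205))
def dark(c,u):
    f=c["frame"].astype(float);x0,y0=(u-5).round().astype(int);g=f[y0:y0+9,x0:x0+11].max(2);w=np.clip(60-g,0,None);yy,xx=np.mgrid[y0:y0+9,x0:x0+11]
    return np.array([(w*xx).sum()/w.sum(),(w*yy).sum()/w.sum()]) if w.sum()>0 else u*np.nan
for k,(x,y) in C.items():
    p=dark(S,proj(S,(x,y,.1)));q=dark(D,proj(D,(x,y,.1)));X=tri(S,p,D,q)
    print(k,p.round(1),q.round(1),X.round(4),"tip off cell",(X[:2]-[x,y]).round(4))
```

```text
blue [223. 156.] [301.  181.5] [ 0.4803 -0.1022  0.1038] tip off cell [0.0083 0.0025]
yellow [249. 152.] [296.6 198.9] [ 0.4758 -0.0304  0.1021] tip off cell [ 0.0058 -0.0009]
orange [276. 148.] [293.6 217.2] [0.4691 0.0432 0.1015] tip off cell [ 0.0011 -0.0023]
green [302. 144.] [284.6 237.4] [0.472  0.1185 0.1038] tip off cell [ 0.006 -0.002]
```

View pics/end_side.png

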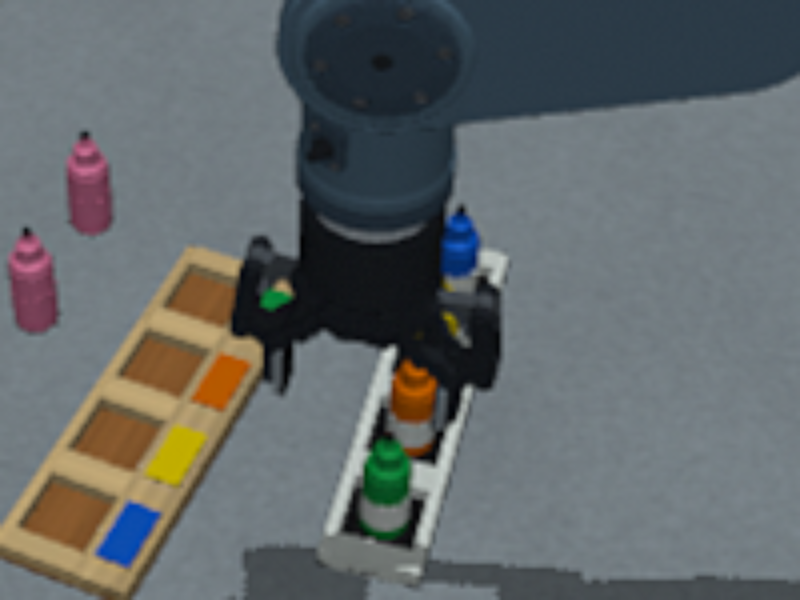

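View pics/end_scene.png

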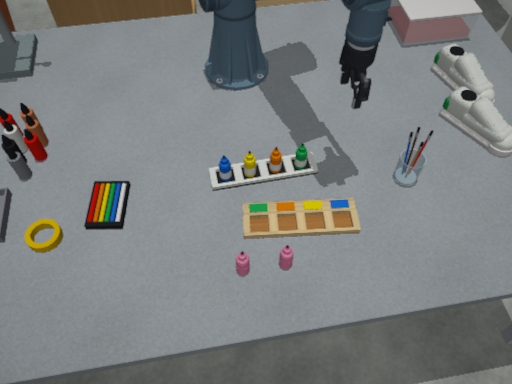

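The order looks right: blue, yellow, orange, green from the robot's right. The arm hides part of the side view, which spoils the last numbers, so I'll clear it and remeasure. The jar and box have not moved.

Request:
drive_tool(
  deltas=[
    {"slide":[0.6,-0.6,-0.2],"delta_rot":[0,0,0],"hand":1},
    {"slide":[0.6,-0.6,-0.2],"delta_rot":[0,0,0],"hand":1},
    {"slide":[0.3,-0.7,-0.2],"delta_rot":[0,0,0],"hand":1},
    {"slide":[0.3,-0.7,-0.2],"delta_rot":[0,0,0],"hand":1},
    {"slide":[0,0,0],"delta_rot":[0,0,0],"hand":1},
  ],
)

```text
time_s: 32.65
eef_pos: [0.3294, 0.3123, 0.2885]
eef_rot: [0.0, 0.697, 0.717, 0.001]
wrist_force: [-0.7, 0.2, 0.6]
opening: 1.001
```

Run:
```python
from h import *
S=ctrl.camera("scene");D=ctrl.camera("side")
cv2.imwrite('pics/end2.png',np.hstack([cv2.resize(D['frame'][160:290,250:340,::-1],None,fx=4,fy=4),cv2.resize(S['frame'][130:200,200:330,::-1],(400,520)[::1])]))
C=dict(blue=(.472,-.1047),yellow=(.470,-.0295),orange=(.468,.0455),green=(.466,.1205))
HS=cv2.cvtColor(S['frame'],cv2.COLOR_RGB2HSV);HD=cv2.cvtColor(D['frame'],cv2.COLOR_RGB2HSV)
def blob(c,H,k,x,y):
    a,b=HUE[k];m=cv2.inRange(H,(a,120,60),(b,255,255));u=proj(c,(x,y,.065));w=np.zeros_like(m);cv2.circle(w,tuple(int(v) for v in u),16,255,-1);m&=w
    N,l,s,ce=cv2.connectedComponentsWithStats(m);i=1+s[1:,4].argmax();return ce[i],s[i].tolist(),u
for k,(x,y) in C.items():
    p,s1,u1=blob(S,HS,k,x,y);q,s2,u2=blob(D,HD,k,x,y);X=tri(S,p,D,q)
    print(k,s1,s2,X.round(4),"off cell",(X[:2]-[x,y]).round(4))
```

```text
blue [219, 157, 12, 16, 143] [299, 183, 11, 16, 134] [ 0.4723 -0.1032  0.0605] off cell [0.0003 0.0015]
yellow [244, 153, 12, 16, 147] [294, 200, 11, 16, 145] [ 0.47   -0.032   0.0607] off cell [ 0.     -0.0025]
orange [270, 149, 11, 16, 141] [288, 219, 11, 17, 150] [0.4676 0.0438 0.0599] off cell [-0.0004 -0.0017]
green [296, 145, 11, 16, 137] [281, 240, 11, 16, 146] [0.4663 0.1194 0.0602] off cell [ 0.0003 -0.0011]
```

View pics/end2.png

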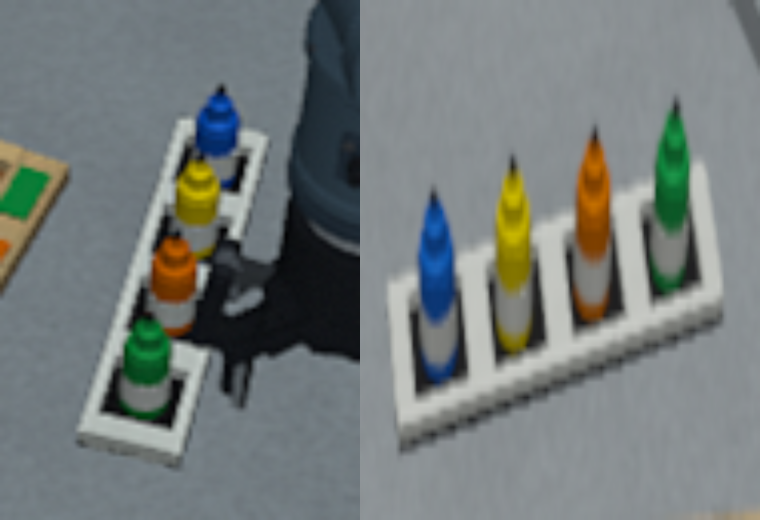

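All four bottles stand upright within 3 mm of their cell centres at equal heights (blob z of about 0.060), and the gripper is clear at z = 0.29. I'll hand in.

```bash
python3 -c "
from bench import ctrl
print(ctrl.hand_in())"
```

```text
the job is handed in; nothing more can be done
None
```

All four bottles are in the white stand in reversed order. From the robot's right they stand blue, yellow, orange, green, and the job was handed in at about 33 s of the 112 s allowed.

- **Position:** Each bottle measured within 3 mm of its cell centre from two camera views. All four coloured blobs were at the same height (about 0.060 m), and all looked upright in the pictures.
- **Bystanders:** By eye in the scene picture, the brush jar, the marker box and the pink look-alikes had not moved.
- **Robot:** The gripper was open and clear of everything, with its fingertips at z = 0.29.
- **A check that disagreed:** My first final check, on the nozzle tips, showed offsets of up to 8 mm. The arm was hiding part of the side view and that search used coarse dark-pixel windows, so I moved the arm and measured again by colour, which gave the 3 mm figures.
- **No verdict:** The hand-in reports none, so nothing beyond these checks confirms the result.

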